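Set up a respirator test bench for a flow check

TASK

Set up the bench for a flow check: push every flow tube on the bench down into a place of its own in the clip rack until it is fully home with the sprung jaw closed over it, lean every hand-held meter on the sloped stand, screen facing out and at the top, flat on the slope and resting on the bottom lip, and stand one filter canister upright on the bench straight in front of each test port's spigot, some 2 cm clear of it. Once all that is in place, press the start button fully down, and leave the other things on the bench where they are.

Things in the scene. Friction and masses are not known exactly. Their poses are not given: they have to be found in the camera images.
- tube0: flow tube (2 or 3 present): steel tube 24 mm in diameter, 150 mm long along its x axis, 180 g, with a hexagonal brass fitting (36 mm across flats, 14 mm long) on each end (a 4 mm ring more on one end). Lies level on the bench, axis 18 mm up. Origin: middle of the tube, on its axis
- tube1: flow tube (2 or 3 present): steel tube 24 mm in diameter, 150 mm long along its x axis, 180 g, with a hexagonal brass fitting (36 mm across flats, 14 mm long) on each end (a 4 mm ring more on one end). Lies level on the bench, axis 18 mm up. Origin: middle of the tube, on its axis
- tube2: flow tube (2 or 3 present): steel tube 24 mm in diameter, 150 mm long along its x axis, 180 g, with a hexagonal brass fitting (36 mm across flats, 14 mm long) on each end (a 4 mm ring more on one end). Lies level on the bench, axis 18 mm up. Origin: middle of the tube, on its axis
- meter0: hand-held pressure meter (1 or 2 present): grey box 130 (x) x 60 (y) x 28 (z) mm, 220 g, lying on its back, screen and keys upwards (+z); the screen is at its top end (+x), where two 10 mm nipples stick out. Origin: centre of its underside (back)
- meter1: hand-held pressure meter (1 or 2 present): grey box 130 (x) x 60 (y) x 28 (z) mm, 220 g, lying on its back, screen and keys upwards (+z); the screen is at its top end (+x), where two 10 mm nipples stick out. Origin: centre of its underside (back)
- meter0_top (a point): middle of the lower edge of that meter's top (screen) end: 65 mm along +x from the meter's origin
- meter1_top (a point): middle of the lower edge of that meter's top (screen) end: 65 mm along +x from the meter's origin
- canister0: filter canister: grey round body 70 mm in diameter and 50 mm tall, with a round black threaded neck on top, 40 mm in diameter and 30 mm tall (80 mm in all), standing upright, 240 g. Easily gripped by the neck from above. Origin: centre of its underside, z up
- canister1: filter canister: grey round body 70 mm in diameter and 50 mm tall, with a round black threaded neck on top, 40 mm in diameter and 30 mm tall (80 mm in all), standing upright, 240 g. Easily gripped by the neck from above. Origin: centre of its underside, z up
- place0 (a point): a place of the fixed clip rack: where a seated tube's middle lies, 45 mm above the bench; x along the seated tube, z up. Rack: aluminium base 130 (x) x 236 (y) x 8 mm, three like places 80 mm apart in y. Each place has two fork clips 14 mm wide, centred 38 mm either side of its middle in x (62 mm clear between them for fingers)
- place1 (a point): middle place of the rack, as place0. A clip: flat grey seat 33 mm above the bench; on its +y side a grey fixed tine, inner face 12.5 mm from the middle, flaring out above 66 mm, 80 mm tall; on its -y side a steel jaw hinged low down, its rolled nose reaching over the tube 56 mm above the bench, with a sloping lead-in above it to 80 mm
- place2 (a point): last place of the rack, as place0. Pushing home: held level, along x, with its middle over the place, a tube enters at an axis height of about 78 mm; pushed straight down (some 8 to 14 N in all) it presses the jaw aside and drops home at 45 mm, and the jaw closes over it. It may lie up to 14 mm off along x
- jaw0 (a joint): opening angle of the sprung steel jaw of place0 (one jaw serves both its clips): 0 = closed at its stop, also with a tube home; grows to 0.5 at most as it is pushed aside (to -y of the place); springs back by itself
- jaw1 (a joint): opening angle of the sprung steel jaw of place1 (one jaw serves both its clips): 0 = closed at its stop, also with a tube home; grows to 0.5 at most as it is pushed aside (to -y of the place); springs back by itself
- jaw2 (a joint): opening angle of the sprung steel jaw of place2 (one jaw serves both its clips): 0 = closed at its stop, also with a tube home; grows to 0.5 at most as it is pushed aside (to -y of the place); springs back by itself
- stand_bed: bed of the fixed sloped stand: plate 250 mm wide (y), 150 mm long, at 32 degrees, low edge towards the robot. Origin: middle of the lip's inner face, on the bed, 22 mm above the bench; x runs up the slope, z out of the bed. The lip stands 16 mm above the bed. Room for two meters side by side; meters slide down it by themselves. Well placed, a meter's origin is at x = 65 mm, z = 0, its +x up the slope
- spigot0 (a point): centre of the free end of the left (+y) test port's spigot. The port: fixed round grey pedestal 72 mm in diameter, 66 mm tall, its axis 58 mm behind this point (+x), with a level spigot (28 mm in diameter, axis 36 mm above the bench) that points along -x of this frame, z up. Either canister may stand here; well placed, its axis is at x = -55 mm, y = 0 (20 mm clear)
- spigot1 (a point): centre of the free end of the right (-y) test port's spigot. The port: fixed round grey pedestal 72 mm in diameter, 66 mm tall, its axis 58 mm behind this point (+x), with a level spigot (28 mm in diameter, axis 36 mm above the bench) that points along -x of this frame, z up. Either canister may stand here; well placed, its axis is at x = -55 mm, y = 0 (20 mm clear)
- start (a joint): travel of the start button: 0 = up, 0.006 m = fully down (takes 5 N); springs back
- start_top (a point): centre of the start button's top: green round cap 34 mm in diameter in a black ring of 50 mm, top about 22 mm above the bench; pressed straight down
- brush: loose small cleaning brush about 140 mm long, lying at the left or right edge of the work area. Not part of the job. Origin: centre of its underside
- driver: loose screwdriver 160 mm long, lying at the other edge. Not part of the job. Origin: centre of its underside
Things that resemble listed ones, but are neither listed nor needed, are in the scene too. Leave any purple or red look-alike of the canister1 alone. What is shaped like the tube1 but green is not meant.

How it is judged:
By the outcome, as a careful person would: the job done as asked, in the order asked, and still so for the second after the job is handed in, with the robot touching nothing.
Of tube0, tube1, tube2 only 2 to 3 are there at a start; the rules pass over those that are not, and their reading is None.
Of meter0, meter1 only 1 to 2 are there at a start; the rules pass over those that are not, and their reading is None.
At some moment in a run one of tube0, tube1, tube2, canister0, canister1 may be knocked a few centimetres aside while the robot is not near it.
It also fails if it takes over 210 s, if anything falls off the work surface, if the arm or the gripper's body presses on something with over 40 N, if the wrist force passes 120 N, or if a joint passes its speed limit or range.

ROBOT

A 6-joint arm with a two-finger parallel gripper is mounted at the origin on the work surface. World frame = base frame: x ahead of the robot, y to its left, z up, the work surface at z = 0. Lengths are in m, angles in rad, forces in N, time in s.
With the tool pointing down it reaches from about 0.425 to 1.125 m from the base axis. Payload 14.9 kg.
Tool frame: the origin (TCP) lies midway between the tips of the shut fingers; the grasp point (between the pads) lies 19 mm behind it; z points along the fingers, y is the direction in which the jaws open and shut (so a half turn about z gives the same grasp; the last joint's range is limited). The gripper opens to 91 mm and grips with 3 to 60 N. Pads are 32 mm wide; open, the fingers measure 118 mm over their backs; the gripper's body (76 mm by 178 mm) begins 60 mm behind the grasp point.
Start: joints at [-1.173, 0.379, 1.734, -0, 1.028, -0.033], TCP at [0.292, -0.636, 0.214] pointing down, gripper open.
Joint ranges: [-2.77, 2.77], [-0.74, 2.19], [0, 2.66], [-1.06, 4.2], [0.31, 2.87], [-3.08, 3.08]. Speed limits (rad/s): [1.89, 1.89, 2.39, 3.14, 3.14, 3.14].

INTERFACE

Orientations are given as a 3x3 rotation matrix whose columns are the frame's x, y, z axes.
In Python, from plant import env gives the robot as it stands.
- The arm moves only by the shell command python3 -m handwheel 'ROWS' [FORCE]. ROWS is JSON, one flat list of numbers, 7 for each row, row after row: the shift along the world's x, y, z in mm, then the turn, a rotation vector about the world's x, y, z in rad, then the opening, from 0 (shut) to 1 (fully open). In form: [dx, dy, dz, ax, ay, az, hand, dx, dy, dz, ax, ay, az, hand, ...]. A call has 1 to 10 rows; each row shifts and turns the commanded pose from where the row before left it; what a row does not reach is not made up. A row lasts 1/10 s, in which the tool goes at most 50 mm and 8.59 degrees, less where a joint would pass 70% of its speed; a pose out of reach is approached as far as the arm can. A call is refused whole if a number of a shift passes 50 or a number of a turn 0.15, either way. A call with a gripper value outside its range is refused whole. The fingers move at their own pace and stop on an object; FORCE is the grip in N (left out, the last holds). Time passes only in rows, so rows that do not move let the fingers close. It gives the time, the measured TCP pose, the force and the opening at its end, in the units of the state.
- env.read_state(): the state, without advancing time (a new reading comes with each control period).
- env.capture(name): name is "scene" or "top" or "wrist"; returns a dict with "color" (384x512x3 uint8, red, green, blue), "fovy" (degrees; the focal length in pixels is half the picture's height over the tangent of half this angle, whatever the lens; pixels are square), "cx", "cy" (the principal point, pixels), "pose" (4x4, takes a point from camera to world coordinates); the wrist camera has in their place "tool_from_camera" (4x4, takes a point from camera to tool coordinates, whose origin is the TCP and whose axes are the flange's). Camera axes: x right, y down, z forward; pixel columns grow to the right and rows downward; lengths in m; the calibration is good to about 2 mm. The wrist camera is an equidistant fisheye: a pixel r from the principal point sees the ray r / f radians off the axis. A picture is of the moment at which its call begins: read the wrist's pose just before it. There is no depth.
- env.finish_job(): hands the job in, once; it reports no verdict.
The state is a dict: "clock": time; "joint_pos": joint angles; "qvel": joint speeds; "joint_efforts": joint torques, N m; "tcp_pos": TCP position; "eef_rot": TCP orientation; "wrist_force": force on the tool from outside, world axes, zero at the start; "moment": the same for the moment, N m; "finger_gap": finger opening in m.
Only numpy, scipy, OpenCV 4.12 (cv2) and the standard library are available. Lean on these libraries where they do the work, as an engineer would, in place of code of your own. Each camera call takes 0.05 s, during which the arm holds its last target. There are 200 camera calls.

## Working session

There is one attempt and no reset: what is moved stays moved. The work goes in short steps, Python scripts to look and compute and a shell command to move; the robot and the scene stay as the last step left them, time stands still between calls to the robot, and variables do not carry over. Pictures are saved under pics/ and viewed, about 12 in all and at most 16, crops included, and the job is handed in when it is done.

```bash
ls; mkdir -p pics
cat > h.py <<'E'
from plant import env
import numpy as np, cv2
def cap(n,name=None):
    s=env.read_state(); c=env.capture(n)
    if name: cv2.imwrite('pics/%s.png'%name,cv2.cvtColor(c['color'],cv2.COLOR_RGB2BGR))
    H=c['color'].shape[0]; c['f']=H/2/np.tan(np.radians(c['fovy'])/2); c['fish']=n=='wrist'
    if n=='wrist':
        T=np.eye(4);T[:3,:3]=s['eef_rot'];T[:3,3]=s['tcp_pos']; c['pose']=T@np.array(c['tool_from_camera'])
    return c
def px2w(c,uv,z):
    uv=np.atleast_2d(np.array(uv,float)); d=(uv-[c['cx'],c['cy']])/c['f']
    if c['fish']:
        r=np.linalg.norm(d,axis=1,keepdims=True)+1e-12
        d3=np.hstack([d/r*np.sin(r),np.cos(r)])
    else: d3=np.hstack([d,np.ones((len(d),1))])
    P=np.array(c['pose']); w=d3@P[:3,:3].T; o=P[:3,3]
    return o+w*((z-o[2])/w[:,2:3])
def w2px(c,p):
    P=np.linalg.inv(np.array(c['pose'])); q=np.atleast_2d(p)@P[:3,:3].T+P[:3,3]
    if c['fish']:
        rr=np.linalg.norm(q[:,:2],axis=1,keepdims=True); d=q[:,:2]/(rr+1e-12)*np.arctan2(rr,q[:,2:3])
    else: d=q[:,:2]/q[:,2:3]
    return d*c['f']+[c['cx'],c['cy']]
E
python3 - <<'E'
from h import *
s=env.read_state(); print({k:np.round(v,3).tolist() for k,v in s.items()})
ims=[]
for n in('top','scene'):
    c=cap(n,n); print(n,c['f'],c['cx'],c['cy'],np.round(c['pose'],3).tolist())
    cv2.imwrite('pics/%s_b.png'%n,cv2.resize(cv2.imread('pics/%s.png'%n),(800,600),interpolation=cv2.INTER_CUBIC))
E
```

```text
pics
{'clock': 0.0, 'joint_pos': [-1.173, 0.379, 1.735, -0.0, 1.029, -0.033], 'qvel': [-0.001, 0.001, -0.001, 0.0, -0.0, 0.002], 'joint_efforts': [0.0, -76.373, -43.438, 0.065, 0.042, -0.0], 'tcp_pos': [0.292, -0.636, 0.213], 'eef_rot': [[0.909, 0.418, -0.0], [0.418, -0.909, 0.001], [0.0, -0.001, -1.0]], 'wrist_force': [0.456, -0.146, 0.202], 'moment': [-0.064, 0.032, -0.059], 'finger_gap': 0.091}
top 472.3881717802112 252.5766408149983 179.8847053021685 [[-0.006, -0.987, 0.158, 0.249], [-1.0, 0.004, -0.013, 0.008], [0.012, -0.158, -0.987, 1.613], [0.0, 0.0, 0.0, 1.0]]
scene 465.88100812185223 255.24108726071714 197.40152314850482 [[0.828, 0.425, -0.366, 0.976], [0.561, -0.617, 0.552, -0.71], [0.009, -0.662, -0.75, 1.018], [0.0, 0.0, 0.0, 1.0]]
```

View pics/top_b.png

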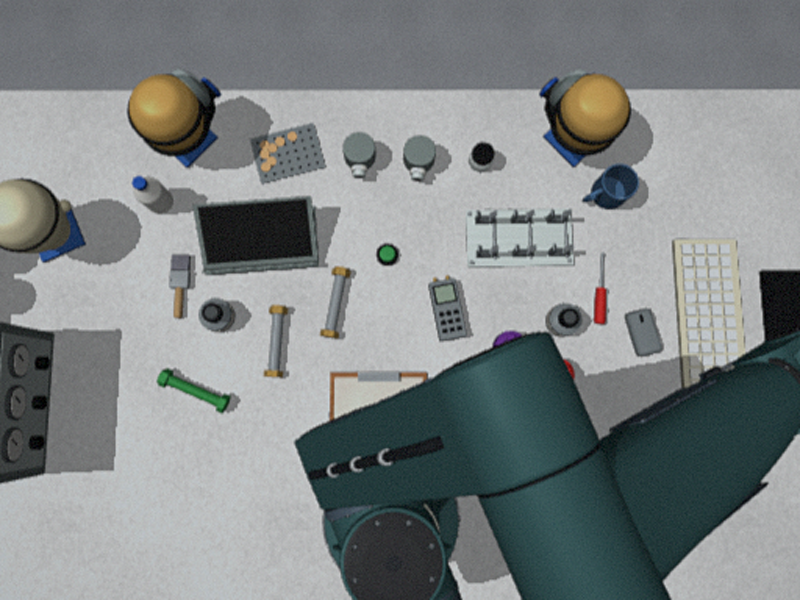

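View pics/scene_b.png

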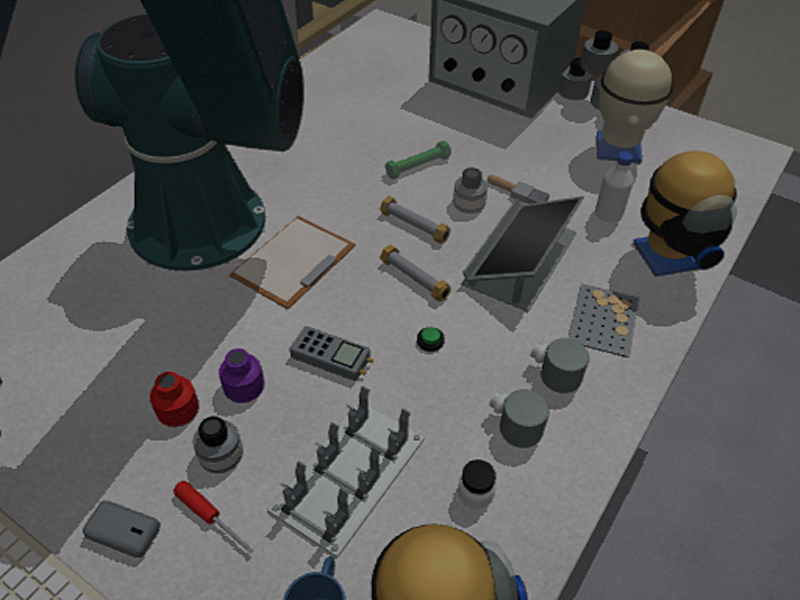

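Top view (800×600 px): tubes at (275,340) and (337,302); the green tube at (195,390) is a decoy. There is one meter at (449,308). The grey canisters are at (216,314) and (566,319); the purple and red ones at (510,343) and (565,368) are decoys. The stand is at (258,235), the rack at (520,238), the ports at (360,155) and (418,155), and the button at (387,254). The scene view agrees, and no third tube or second meter shows.

Run:
```python
from h import *
def blobs(c,m,z,mn,box=None,lab=''):
    n,L,st,ce=cv2.connectedComponentsWithStats(m.astype(np.uint8),connectivity=8)
    for i in range(1,n):
        if st[i,4]>=mn:
            w=px2w(c,ce[i],z)[0]
            if .35<w[0]<1.15 and abs(w[1])<.8: print(lab,np.round(ce[i],1),st[i,4],np.round(w,4)[:2])
for n in('top','scene'):
    c=cap(n); h=cv2.cvtColor(c['color'],cv2.COLOR_RGB2HSV).astype(int); H,S,V=h[...,0],h[...,1],h[...,2]
    print(n)
    blobs(c,(H>12)&(H<28)&(S>90)&(V>60),.018,8,lab='brass')
    blobs(c,(H>45)&(H<80)&(S>130)&(V>50),.022,20,lab='green')
    blobs(c,(V<60)&(S<90),.08,20,lab='black80')
    blobs(c,(H>30)&(H<75)&(S>20)&(S<90)&(V>110),.03,30,lab='screen?')
```

```text
top
brass [380.5  68.5] 1449 [ 0.9047 -0.4712]
brass [104.   68.8] 1472 [0.9043 0.5109]
brass [366.1  88.3] 117 [ 0.8309 -0.4162]
brass [118.8  89.1] 103 [0.8291 0.4558]
brass [186.6  87. ] 25 [0.8368 0.218 ]
brass [172.2  97.3] 151 [0.799  0.2677]
brass [218.1 173.4] 51 [0.5272 0.1052]
brass [114.  193.2] 85 [0.4603 0.4578]
brass [178.1 197.9] 46 [0.4432 0.2403]
brass [210.5 213.1] 45 [0.3911 0.1302]
green [247.5 161.8] 83 [0.5664 0.0045]
black80 [131.3  66.2] 168 [0.8881 0.399 ]
black80 [365.9  81.3] 303 [ 0.8333 -0.4004]
black80 [109.2  91.7] 151 [0.7974 0.4704]
black80 [308.6  98.3] 115 [ 0.7731 -0.2031]
black80 [236.3 102.9] 29 [0.7574 0.0414]
black80 [ 26.7 142.4] 149 [0.6228 0.735 ]
black80 [163.2 147.7] 2370 [0.6034 0.2839]
black80 [136.5 199.8] 76 [0.4301 0.3664]
black80 [363.9 203.2] 85 [ 0.4156 -0.3754]
black80 [315.4 222.9] 40 [ 0.352  -0.2148]
screen? [284.3 187.4] 110 [ 0.4761 -0.1197]
scene
brass [443.9 113.9] 1336 [0.8064 0.7082]
brass [320.7 115.6] 46 [0.4638 0.4596]
brass [423.6 135.4] 105 [0.7892 0.5616]
brass [281.4 147.6] 60 [0.4388 0.2475]
brass [426.7 161. ] 97
[... 1051 characters left out ...]
]
black80 [358.2 241.3] 386 [0.8111 0.0057]
black80 [229.  264.8] 207 [ 0.5871 -0.2318]
black80 [332.5 276.3] 379 [ 0.8058 -0.1206]
black80 [254.5 279.3] 205 [ 0.6598 -0.2305]
black80 [135.8 280.3] 371 [ 0.4344 -0.388 ]
black80 [209.8 288.3] 227 [ 0.5887 -0.3078]
black80 [236.  304.2] 218 [ 0.6616 -0.3068]
black80 [384.8 337.8] 797 [ 0.9691 -0.1926]
black80 [142.4 299.2] 57 [ 0.481  -0.4155]
black80 [305.9 304.5] 357 [ 0.791  -0.2193]
black80 [188.9 313.9] 240 [ 0.59   -0.3844]
black80 [215.5 331.2] 237 [ 0.6629 -0.3837]
black80 [ 81.4 347.7] 193 [ 0.4545 -0.5704]
black80 [241.1 363.3] 46 [ 0.7484 -0.4099]
black80 [328.5 377.6] 52 [ 0.91   -0.3349]
screen? [222.  226.1] 114 [ 0.4784 -0.1179]
```

Run:
```python
import cv2
a=cv2.imread('pics/top.png'); b=cv2.imread('pics/scene.png')
A=cv2.resize(a[75:225,110:380],(800,444),interpolation=cv2.INTER_CUBIC)
cv2.imwrite('pics/topc.png',A)
cv2.imwrite('pics/scc.png',cv2.resize(b[100:360,110:420],(715,600),interpolation=cv2.INTER_CUBIC))
```

```text
(no output)
```

View pics/topc.png

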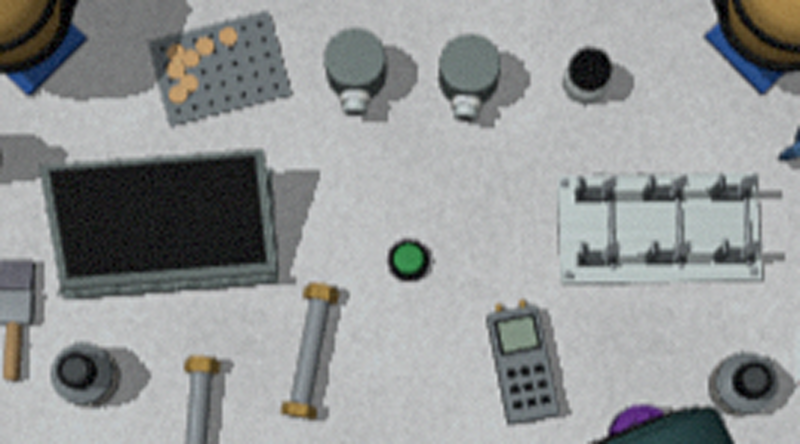

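Crop: brass tubes at (200,400) and (312,350), the meter at (525,362) with its screen end away from the robot, grey canisters at (80,373) and (748,382), spigot tips at (355,103) and (465,108), and the rack at (560–765, 175–283). I'll move above the middle and look with the wrist camera.

```bash
python3 -m handwheel '[41,0,37,0,0,0,1,41,0,37,0,0,0,1,41,0,37,0,0,0,1,41,0,37,0,0,0,1,41,0,37,0,0,0,1]'; python3 -m handwheel '[0,50,0,0,0,-0.043,1,0,50,0,0,0,-0.043,1,0,50,0,0,0,-0.043,1,0,50,0,0,0,-0.043,1,0,50,0,0,0,-0.043,1,0,50,0,0,0,-0.043,1,0,50,0,0,0,-0.043,1,0,50,0,0,0,-0.043,1,0,50,0,0,0,-0.043,1,0,50,0,0,0,-0.043,1]';python3 -m handwheel '[0,43,0,0,0,0,1,0,43,0,0,0,0,1,0,0,0,0,0,0,1,0,0,0,0,0,0,1,0,0,0,0,0,0,1]'
python3 - <<'E'
from h import *
c=cap('wrist','w1'); print(c['f'],c['cx'],c['cy'],np.round(c['tool_from_camera'],3).tolist())
cv2.imwrite('pics/w1b.png',cv2.resize(cv2.imread('pics/w1.png'),(800,600),interpolation=cv2.INTER_CUBIC))
import pickle;pickle.dump(c,open('w1.pkl','wb'))
E
```

```text
clock: 0.7
tcp_pos: [0.4793, -0.6356, 0.3828]
eef_rot: [[0.909, 0.418, -0.0], [0.418, -0.909, 0.0], [-0.0, -0.0, -1.0]]
wrist_force: [-0.3, -0.1, 1.3]
finger_gap: 0.0913
clock: 1.7
tcp_pos: [0.4774, -0.1342, 0.3814]
eef_rot: [[1.0, -0.001, 0.0], [-0.001, -1.0, -0.0], [0.0, 0.0, -1.0]]
wrist_force: [1.5, 0.9, -0.4]
finger_gap: 0.091
clock: 2.2
tcp_pos: [0.4779, -0.0507, 0.3814]
eef_rot: [[1.0, 0.0, -0.0], [0.0, -1.0, -0.0], [-0.0, 0.0, -1.0]]
wrist_force: [-0.2, -0.2, -0.0]
finger_gap: 0.0913
297.3186396354542 253.52803341454666 190.14819973424514 [[-0.001, -0.96, -0.28, 0.081], [1.0, -0.001, 0.0, -0.0], [-0.0, -0.28, 0.96, -0.171], [0.0, 0.0, 0.0, 1.0]]
```

View pics/w1b.png

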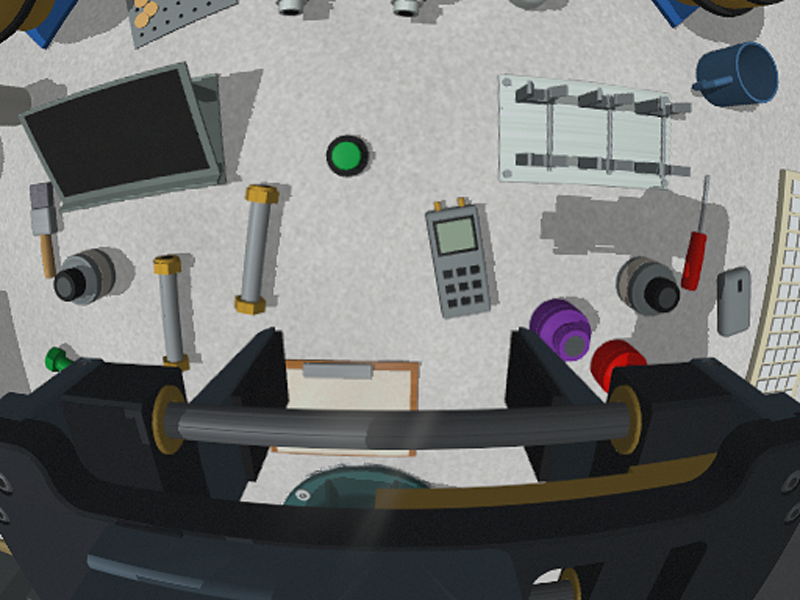

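Wrist view: exactly two tubes, ends at (262,194)/(250,304) and (167,264)/(176,364); one meter at (459,260). The grey canister necks are at (70,285) and (662,295). Purple at (562,330) and red at (618,365) are decoys, and the rack, stand and button are all clear.

```bash
cat > m.py <<'E'
import pickle; from h import *
c=pickle.load(open('w1.pkl','rb')); k=512/800
def P(z,*uv): return px2w(c,np.array(uv)*k,z)[:,:2].round(4).tolist()
print('A',P(.026,(262,194),(250,304))); print('B',P(.026,(167,264),(176,364)))
print('meter',P(.028,(427,211),(482,205),(491,310),(443,318)))
print('btn',P(.022,(347,155))); print('necks',P(.08,(70,285),(662,295)))
print('rack',P(.008,(499,74),(500,181),(663,187)))
print('seats? clip tops',P(.08,(516,87),(578,95),(637,103),(515,155),(575,160),(632,165)))
print('bed low corners',P(.025,(62,197),(210,176)),'high',P(.022+.14*np.sin(np.radians(32)),(25,115),(185,65)))
print('spig',P(.036,(290,13),(405,15)))
E
python3 m.py
python3 - <<'E'
from h import *
c=cap('top','top2')
k=.3375
def Q(z,*uv): return px2w(c,np.array(uv)*k+[110,75],z)[:,:2].round(4).tolist()
print('T spig',Q(.036,(355,108),(464,113)));print('T rack',Q(.008,(560,176),(560,283),(764,281),(757,174)))
print('T bed',Q(.025,(64,281),(270,266)),Q(.022+.14*.53,(50,170),(262,153)));print('T meter',Q(.028,(489,313),(538,305),(557,415),(508,422)))
E
```

```text
A [[0.5291, 0.1045], [0.3961, 0.1285]]
B [[0.4484, 0.238], [0.311, 0.2463]]
meter [[0.5067, -0.0855], [0.5145, -0.1484], [0.3892, -0.1647], [0.3793, -0.1067]]
btn [[0.5707, 0.0047]]
necks [[0.4367, 0.3617], [0.423, -0.3672]]
rack [[0.6709, -0.1709], [0.5421, -0.1732], [0.5488, -0.3984]]
seats? clip tops [[0.6435, -0.1728], [0.6413, -0.2414], [0.6414, -0.3139], [0.5719, -0.1722], [0.5708, -0.2389], [0.5711, -0.309]]
bed low corners [[0.5468, 0.4045], [0.554, 0.1696]] high [[0.6577, 0.4035], [0.6754, 0.1676]]
spig [[0.7397, 0.0683], [0.7314, -0.0605]]
T spig [[0.7413, 0.065], [0.735, -0.0623]]
T rack [[0.6663, -0.1761], [0.5379, -0.1734], [0.5394, -0.4121], [0.6681, -0.4096]]
T bed [[0.5393, 0.3993], [0.556, 0.163]] [[0.6518, 0.4016], [0.6707, 0.1665]]
T meter [[0.4997, -0.0888], [0.5088, -0.1452], [0.3822, -0.1644], [0.3745, -0.1087]]
```

```bash
python3 -m handwheel '[-4,42,0,0,0,-0.0445,1,-4,42,0,0,0,-0.0445,1,-4,42,0,0,0,-0.0445,1,-3,41,0,0,0,-0.0445,1,0,0,-45,0,0,0,1,0,0,-45,0,0,0,1,0,0,-45,0,0,0,1,0,0,-45,0,0,0,1,0,0,-45,0,0,0,1,0,0,0,0,0,0,1]'
python3 - <<'E'
from h import *
c=cap('wrist','w2'); h=cv2.cvtColor(c['color'],cv2.COLOR_RGB2HSV).astype(int)
m=((h[...,0]>12)&(h[...,0]<28)&(h[...,1]>90)&(h[...,2]>60)).astype(np.uint8)
n,L,st,ce=cv2.connectedComponentsWithStats(m)
for i in range(1,n):
    if st[i,4]>40: print(ce[i].round(1),st[i,4],px2w(c,ce[i],.026)[0].round(4))
E
```

```text
clock: 3.3
tcp_pos: [0.4597, 0.1155, 0.1517]
eef_rot: [[0.984, -0.178, -0.009], [-0.178, -0.984, -0.002], [-0.008, 0.003, -1.0]]
wrist_force: [-0.5, -0.6, 0.2]
finger_gap: 0.091
[445.3 101.1] 51 [ 0.5177 -0.117   0.026 ]
[427.7 107. ] 53 [ 0.5128 -0.0905  0.026 ]
[248.6 115.4] 707 [0.5293 0.1077 0.026 ]
[ 18.7 221.3] 464 [0.4668 0.4448 0.026 ]
[145.8 213.7] 603 [0.4473 0.2399 0.026 ]
[250.2 244.1] 440 [0.3917 0.1314 0.026 ]
[105.2 268.2] 467 [0.3843 0.3216 0.026 ]
[401.9 268. ] 449 [ 0.316  -0.0518  0.026 ]
[346.1 309.4] 2991 [0.2697 0.0261 0.026 ]
[175.  311.6] 341 [0.3084 0.2468 0.026 ]
[366.4 372.4] 120 [ 0.1126 -0.0095  0.026 ]
```

```bash
python3 -m handwheel '[0,4,-48,0,0,0,1,0,0,-48,0,0,0,1,0,0,-40,0,0,0,1,0,0,-7,0,0,0,1,0,0,0,0,0,0,1,0,0,0,0,0,0,0,0,0,0,0,0,0,0,0,0,0,0,0,0,0,0,0,0,0,0,0,0,0,0,0,0,0,0,0]' 60
python3 -m handwheel '[0,0,0,0,0,0,0,0,0,0,0,0,0,0,0,0,30,0,0,0,0,0,0,40,0,0,0,0,0,0,40,0,0,0,0,0,0,40,0,0,0,0,0,0,20,0,0,0,0,0,0,0,0,0,0,0]'
```

```text
clock: 4.35
tcp_pos: [0.4632, 0.121, 0.0139]
eef_rot: [[0.984, -0.176, 0.001], [-0.176, -0.984, 0.0], [0.001, -0.0, -1.0]]
wrist_force: [1.0, 0.0, -0.3]
finger_gap: 0.0543
clock: 5.15
tcp_pos: [0.4645, 0.1213, 0.1862]
eef_rot: [[0.984, -0.176, 0.005], [-0.176, -0.984, 0.001], [0.005, -0.002, -1.0]]
wrist_force: [1.2, -0.4, -0.8]
finger_gap: -0.0
```

The fingers are slower than I assumed (about 75 mm/s) and I lifted before they had closed, so I'll open and redo the grasp.

```bash
python3 -m handwheel '[0,0,0,0,0,0,1,0,0,0,0,0,0,1,0,0,0,0,0,0,1,0,0,0,0,0,0,1,0,0,0,0,0,0,1,0,0,0,0,0,0,1,0,0,0,0,0,0,1,0,0,0,0,0,0,1,0,0,0,0,0,0,1,0,0,0,0,0,0,1]'
cat > br.py <<'E'
from h import *
c=cap('wrist','wl'); h=cv2.cvtColor(c['color'],cv2.COLOR_RGB2HSV).astype(int)
m=((h[...,0]>12)&(h[...,0]<28)&(h[...,1]>90)&(h[...,2]>60)).astype(np.uint8)
n,L,st,ce=cv2.connectedComponentsWithStats(m)
for i in range(1,n):
    if 200<st[i,4]<1500: print(ce[i].round(1),st[i,4],px2w(c,ce[i],.026)[0].round(4))
s=env.read_state();print(s['tcp_pos'].round(4) if hasattr(s['tcp_pos'],'round') else s['tcp_pos'],s['finger_gap'])
E
python3 br.py
```

```text
clock: 6.15
tcp_pos: [0.4629, 0.1209, 0.1835]
eef_rot: [[0.984, -0.176, 0.0], [-0.176, -0.984, 0.0], [0.0, -0.0, -1.0]]
wrist_force: [-0.0, 0.3, -0.4]
finger_gap: 0.0774
[255.4 117.4] 567 [0.5292 0.1073 0.026 ]
[159.7 207.1] 525 [0.447  0.2398 0.026 ]
[ 34.8 215.3] 426 [0.4669 0.4462 0.026 ]
[255.7 234.7] 384 [0.3921 0.1314 0.026 ]
[123.7 269.9] 460 [0.3667 0.3209 0.026 ]
[383.5 270. ] 446 [ 0.303  -0.0325  0.026 ]
[187.5 299.5] 215 [0.3089 0.242  0.026 ]
[228.7 318.4] 317 [0.2672 0.1925 0.026 ]
[0.4629 0.1209 0.1835] 0.08187653930711769
```

```bash
python3 -m handwheel '[-1,-1,-50,0,0,0,1,-1,0,-50,0,0,0,1,0,0,-45,0,0,0,1,0,0,-20,0,0,0,1,0,0,-10,0,0,0,1,0,0,0,0,0,0,0,0,0,0,0,0,0,0,0,0,0,0,0,0,0,0,0,0,0,0,0,0,0,0,0,0,0,0,0]' 60
python3 -m handwheel '[0,0,0,0,0,0,0,0,0,0,0,0,0,0,0,0,0,0,0,0,0,0,0,0,0,0,0,0,0,0,0,0,0,0,0,0,0,0,0,0,0,0]'
python3 -m handwheel '[0,0,30,0,0,0,0,0,0,40,0,0,0,0,0,0,40,0,0,0,0,0,0,40,0,0,0,0,0,0,32,0,0,0,0,0,0,0,0,0,0,0]'
```

```text
clock: 7.2
tcp_pos: [0.4615, 0.1201, 0.0092]
eef_rot: [[0.984, -0.176, 0.001], [-0.176, -0.984, 0.0], [0.001, -0.001, -1.0]]
wrist_force: [0.1, -0.8, -1.0]
finger_gap: 0.054
clock: 7.8
tcp_pos: [0.4609, 0.1199, 0.0085]
eef_rot: [[0.984, -0.176, -0.0], [-0.176, -0.984, 0.0], [-0.0, 0.0, -1.0]]
wrist_force: [-0.3, -1.5, 1.4]
finger_gap: 0.0228
clock: 8.4
tcp_pos: [0.463, 0.1204, 0.1943]
eef_rot: [[0.984, -0.176, 0.006], [-0.176, -0.984, 0.001], [0.006, -0.002, -1.0]]
wrist_force: [0.7, 0.5, -2.5]
finger_gap: 0.023
```

```bash
python3 -m handwheel '[18,-41,0,0,0,0.022,0,18,-41,0,0,0,0.022,0,18,-41,0,0,0,0.022,0,18,-41,0,0,0,0.022,0,18,-41,0,0,0,0.022,0,18,-42,0,0,0,0.022,0,18,-42,0,0,0,0.022,0,17,-42,0,0,0,0.022,0,0,0,0,0,0,0,0,0,0,0,0,0,0,0]'
python3 - <<'E'
from h import *
import pickle
c=cap('wrist','w3'); pickle.dump(c,open('w3.pkl','wb'))
i=cv2.imread('pics/w3.png'); cv2.imwrite('pics/w3b.png',cv2.resize(i,(800,600),interpolation=cv2.INTER_CUBIC))
E
```

```text
clock: 9.4
tcp_pos: [0.6032, -0.2115, 0.1885]
eef_rot: [[1.0, -0.003, -0.002], [-0.003, -1.0, 0.001], [-0.002, -0.001, -1.0]]
wrist_force: [-0.7, 0.2, -3.5]
finger_gap: 0.0228
```

View pics/w3b.png

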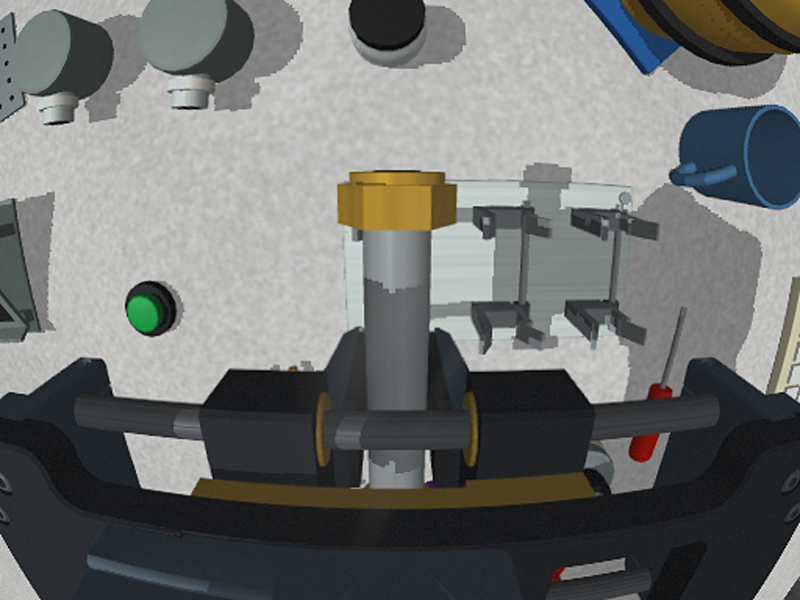

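Run:
```python
import pickle; from h import *
c=pickle.load(open('w3.pkl','rb')); k=512/800
def P(z,*uv): return px2w(c,np.array(uv)*k,z)[:,:2].round(4).tolist()
print('edgeL',P(.008,(346,250),(347,338)),'TR',P(.008,(631,186)),'bot',P(.008,(470,338),(610,336)))
print('tine tops outer edge far',P(.08,(473,208),(572,212)),'near',P(.08,(473,306),(566,304)))
print('jaw tip ends',P(.08,(550,228),(658,230),(543,340),(645,337)))
print('bar',P(.015,(526,215),(523,300),(616,215),(612,300)))
print('spig',P(.036,(59,112),(190,98)))
# what rack predicted with centre (.604,-.291), yaw0
print('pred px', (w2px(c,[[.669,-.409,.008],[.539,-.173,.008],[.539,-.409,.008],[.642,-.291,.033],[.642,-.371,.033]])/k).round(0).tolist())
```

```text
edgeL [[0.6187, -0.1726], [0.5461, -0.171]] TR [[0.6748, -0.4035]] bot [[0.5456, -0.2715], [0.5446, -0.398]]
tine tops outer edge far [[0.658, -0.258], [0.6575, -0.3223]] near [[0.5959, -0.2602], [0.5968, -0.3232]]
jaw tip ends [[0.6468, -0.3079], [0.6486, -0.3884], [0.5717, -0.3094], [0.5715, -0.3894]]
bar [[0.6476, -0.3102], [0.5801, -0.3119], [0.6507, -0.3873], [0.5797, -0.3914]]
spig [[0.7495, 0.067], [0.7407, -0.0616]]
pred px [[636.0, 193.0], [350.0, 346.0], [620.0, 342.0], [507.0, 225.0], [607.0, 228.0]]
```

Run:
```python
import cv2
i=cv2.imread('pics/w3.png')[100:235,200:430]; cv2.imwrite('pics/w3c.png',cv2.resize(i,(800,470),interpolation=cv2.INTER_CUBIC))
```

```text
(no output)
```

View pics/w3c.png

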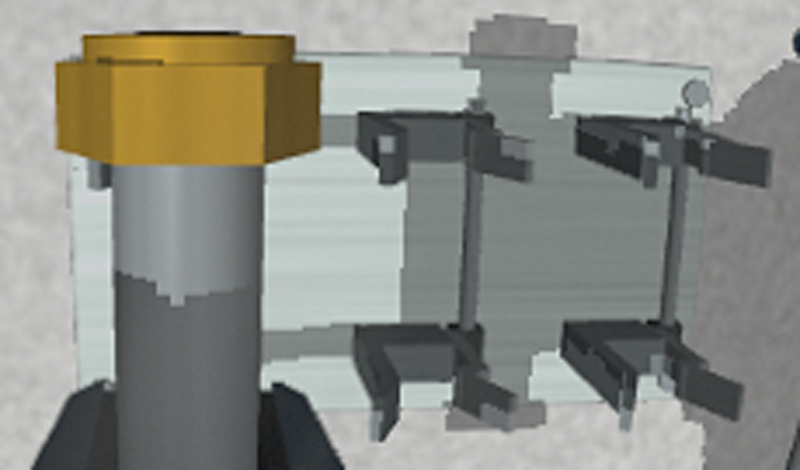

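Run:
```python
import pickle; from h import *
c=pickle.load(open('w3.pkl','rb'))
def P(z,*uv): return px2w(c,np.array(uv)*[.2875,.2872]+[200,100],z)[:,:2].round(4).tolist()
print('seat near front edge',P(.033,(388,376),(482,376)),'far',P(.033,(403,160),(468,160)))
print('seat2 far',P(.033,(637,162),(690,162)),'near',P(.033,(622,378),(700,372)))
print('tine top near',P(.08,(372,440),(385,437)),'far',P(.08,(380,183),(403,183)),'2',P(.08,(643,187),(657,187),(622,430),(632,425)))
print('jaw top',P(.08,(515,423),(500,425),(533,180),(770,187),(742,420)))
print('holes', P(.008,(696,94)))
```

```text
seat near front edge [[0.5659, -0.2797], [0.5654, -0.3131]] far [[0.6394, -0.2812], [0.6399, -0.303]]
seat2 far [[0.6411, -0.364], [0.6419, -0.3848]] near [[0.5637, -0.3668], [0.5653, -0.3991]]
tine top near [[0.5628, -0.2663], [0.5636, -0.2702]] far [[0.6394, -0.2649], [0.6394, -0.2714]] 2 [[0.64, -0.3447], [0.6402, -0.3493], [0.5638, -0.347], [0.5653, -0.3503]]
jaw top [[0.5672, -0.3105], [0.5667, -0.3058], [0.641, -0.3096], [0.6416, -0.3896], [0.5655, -0.3914]]
holes [[0.6641, -0.3986]]
```

```bash
python3 -m handwheel '[4,0,-45,0,0,0,0,0,0,-45,0,0,0,0,0,0,-20,0,0,0,0,0,0,-5,0,0,0,0,0,0,0,0,0,0,0,0,0,0,0,0,0,0]'; python3 -m handwheel '[0,0,-5,0,0,0,0,0,0,-5,0,0,0,0,0,0,-5,0,0,0,0,0,0,-5,0,0,0,0,0,0,0,0,0,0,0]';python3 -m handwheel '[0,0,-5,0,0,0,0,0,0,-5,0,0,0,0,0,0,-5,0,0,0,0,0,0,-5,0,0,0,0,0,0,0,0,0,0,0,0,0,0,0,0,0,0]'
```

```text
clock: 10.05
tcp_pos: [0.6086, -0.2109, 0.0768]
eef_rot: [[1.0, -0.001, 0.002], [-0.001, -1.0, -0.001], [0.002, 0.001, -1.0]]
wrist_force: [-0.3, -0.3, -1.7]
finger_gap: 0.0229
clock: 10.55
tcp_pos: [0.6084, -0.2107, 0.0552]
eef_rot: [[1.0, -0.001, 0.001], [-0.001, -1.0, 0.0], [0.001, -0.0, -1.0]]
wrist_force: [2.4, 5.8, -0.9]
finger_gap: 0.0233
clock: 11.15
tcp_pos: [0.6075, -0.2106, 0.0353]
eef_rot: [[1.0, -0.001, -0.001], [-0.001, -1.0, 0.001], [-0.001, -0.001, -1.0]]
wrist_force: [-3.3, 6.3, 4.4]
finger_gap: 0.023
```

```bash
python3 -m handwheel '[0,0,-2,0,0,0,0,0,0,0,0,0,0,0]'; python3 -m handwheel '[0,0,1,0,0,0,0.55,0,0,0,0,0,0,0.55,0,0,0,0,0,0,0.55,0,0,0,0,0,0,0.55,0,0,0,0,0,0,0.55]'; python3 -m handwheel '[0,0,20,0,0,0,0.55,0,0,40,0,0,0,0.55,0,0,50,0,0,0,0.55,0,0,50,0,0,0,0.55,0,0,20,0,0,0,1,0,0,0,0,0,0,1]'
python3 - <<'E'
from h import *
c=cap('wrist','w4'); i=cv2.imread('pics/w4.png')[90:300,120:400]; cv2.imwrite('pics/w4b.png',cv2.resize(i,(800,600)))
E
```

```text
clock: 11.35
tcp_pos: [0.6076, -0.2107, 0.0351]
eef_rot: [[1.0, -0.001, -0.002], [-0.001, -1.0, 0.001], [-0.002, -0.001, -1.0]]
wrist_force: [-15.3, 10.4, 34.5]
finger_gap: 0.023
clock: 11.85
tcp_pos: [0.6079, -0.2111, 0.0342]
eef_rot: [[1.0, -0.001, -0.0], [-0.001, -1.0, 0.0], [-0.0, -0.0, -1.0]]
wrist_force: [0.1, -0.0, -0.3]
finger_gap: 0.0501
clock: 12.45
tcp_pos: [0.6096, -0.2117, 0.2182]
eef_rot: [[1.0, -0.001, 0.005], [-0.001, -1.0, -0.002], [0.005, 0.002, -1.0]]
wrist_force: [0.1, 0.0, -0.9]
finger_gap: 0.063
```

View pics/w4b.png

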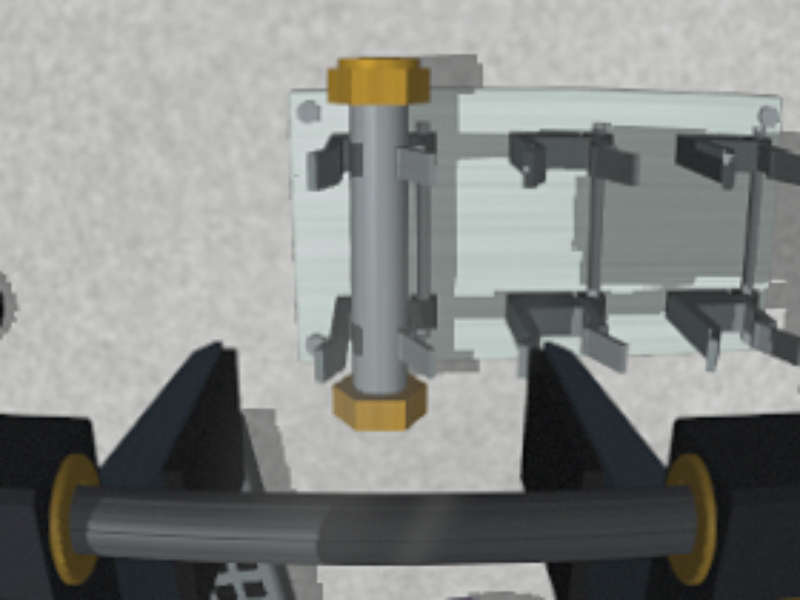

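Tube 1 is home at (380,230) in place0, with both jaw noses over it at (415,165) and (415,350). Next is tube 2.

```bash
python3 -m handwheel '[-20,45,0,0,0,0,1,-20,45,0,0,0,0,1,-20,45,0,0,0,0,1,-20,45,0,0,0,-0.02,1,-25,45,0,0,0,-0.02,1,-25,45,0,0,0,0,1,-25,45,0,0,0,0,1,-25,45,0,0,0,0,1,-25,47,0,0,0,0,1,-25,47,0,0,0,0,1]'; python3 -m handwheel '[0,0,-40,0,0,0,1,0,0,-30,0,0,0,1,0,0,0,0,0,0,1]'; python3 br.py
```

```text
clock: 13.5
tcp_pos: [0.3818, 0.2331, 0.213]
eef_rot: [[0.999, -0.041, -0.002], [-0.041, -0.999, -0.001], [-0.002, 0.001, -1.0]]
wrist_force: [2.6, -0.6, 0.9]
finger_gap: 0.091
clock: 13.8
tcp_pos: [0.3805, 0.2308, 0.1401]
eef_rot: [[0.999, -0.04, -0.007], [-0.04, -0.999, -0.004], [-0.007, 0.004, -1.0]]
wrist_force: [-0.6, 0.8, 1.3]
finger_gap: 0.0913
[ 53.2 123.5] 758 [0.464  0.4505 0.026 ]
[237.5 120.9] 778 [0.4463 0.243  0.026 ]
[421.3 230.4] 527 [0.3187 0.0338 0.026 ]
[236.9 253.5] 421 [0.306  0.2516 0.026 ]
[105.1 268.1] 450 [0.2852 0.4164 0.026 ]
[405.4 268.2] 206 [0.2682 0.0468 0.026 ]
[0.382  0.2312 0.1423] 0.09134197670024904
```

```bash
python3 -m handwheel '[-6,16,-20,0,0,-0.02,1,0,0,-40,0,0,0,1,0,0,-40,0,0,0,1,0,0,0,0,0,0,1,0,0,0,0,0,0,1]'; python3 br.py
```

```text
clock: 14.35
tcp_pos: [0.3783, 0.248, 0.0455]
eef_rot: [[0.998, -0.062, -0.001], [-0.062, -0.998, -0.0], [-0.001, 0.0, -1.0]]
wrist_force: [0.6, -0.4, 0.2]
finger_gap: 0.091
[  8.  132.2] 1026 [0.4659 0.4465 0.026 ]
[105.1 268.1] 460 [0.3446 0.372  0.026 ]
[402.4 267.8] 385 [0.3294 0.1291 0.026 ]
[0.379  0.2484 0.0463] 0.09118278462714298
```

```bash
python3 -m handwheel '[-2,-1,-25,0,0,0,1,0,0,-13,0,0,0,1,0,0,0,0,0,0,0,0,0,0,0,0,0,0,0,0,0,0,0,0,0,0,0,0,0,0,0,0,0,0,0,0,0,0,0,0,0,0,0,0,0,0,0,0,0,0,0,0,0,0,0,0,0,0,0,0]' 60
python3 -m handwheel '[0,0,0,0,0,0,0,0,0,0,0,0,0,0,0,0,0,0,0,0,0,0,0,0,0,0,0,0]'
python3 -m handwheel '[0,0,30,0,0,0,0,0,0,40,0,0,0,0,0,0,40,0,0,0,0,0,0,40,0,0,0,0,0,0,32,0,0,0,0,0,0,0,0,0,0,0]'; python3 br.py
```

```text
clock: 15.4
tcp_pos: [0.3758, 0.2471, 0.0064]
eef_rot: [[0.998, -0.061, -0.0], [-0.061, -0.998, -0.0], [-0.0, 0.0, -1.0]]
wrist_force: [-0.8, 0.2, -0.1]
finger_gap: 0.0302
clock: 15.8
tcp_pos: [0.3758, 0.247, 0.0064]
eef_rot: [[0.998, -0.061, -0.0], [-0.061, -0.998, -0.0], [-0.0, 0.0, -1.0]]
wrist_force: [-1.2, -0.0, -0.8]
finger_gap: 0.0226
clock: 16.4
tcp_pos: [0.3776, 0.2482, 0.1923]
eef_rot: [[0.998, -0.061, 0.006], [-0.061, -0.998, 0.003], [0.005, -0.004, -1.0]]
wrist_force: [0.4, 0.2, -2.5]
finger_gap: 0.0227
[ 87.9 121.2] 642 [0.4634 0.4522 0.026 ]
[397.7 216.4] 812 [0.3132 0.0622 0.026 ]
[205.5 274.7] 282 [0.2471 0.3215 0.026 ]
[301.6 274.4] 270 [0.24   0.1931 0.026 ]
[0.3766 0.2475 0.19  ] 0.023290768328807294
```

```bash
python3 -m handwheel '[23,-30,0,0,0,0.006,0,23,-30,0,0,0,0.006,0,23,-35,0,0,0,0.006,0,23,-35,0,0,0,0.006,0,23,-35,0,0,0,0.006,0,23,-35,0,0,0,0.006,0,23,-35,0,0,0,0.006,0,23,-35,0,0,0,0.006,0,23,-35,0,0,0,0.006,0,23,-35,0,0,0,0.007,0]';python3 -m handwheel '[0,-35,0,0,0,0,0,0,-35,0,0,0,0,0,0,-35,0,0,0,0,0,0,-35,0,0,0,0,0,0,-35,0,0,0,0,0,0,-35,0,0,0,0,0,0,-35,0,0,0,0,0,0,-33,0,0,0,0,0,0,0,0,0,0,0,0,0,0,0,0,0,0,0]'
```

```text
clock: 17.45
tcp_pos: [0.6055, -0.0944, 0.186]
eef_rot: [[1.0, -0.0, -0.003], [-0.0, -1.0, 0.001], [-0.003, -0.001, -1.0]]
wrist_force: [0.4, 0.3, -1.1]
finger_gap: 0.0233
clock: 18.45
tcp_pos: [0.6048, -0.3709, 0.1858]
eef_rot: [[1.0, -0.001, -0.003], [-0.001, -1.0, 0.002], [-0.003, -0.002, -1.0]]
wrist_force: [-0.5, 0.7, -2.1]
finger_gap: 0.023
```

```bash
python3 -m handwheel '[2,0,-45,0,0,0,0,0,0,-45,0,0,0,0,0,0,-20,0,0,0,0,0,0,-5,0,0,0,0,0,0,0,0,0,0,0,0,0,0,0,0,0,0]'; python3 -m handwheel '[0,0,-5,0,0,0,0,0,0,-5,0,0,0,0,0,0,-5,0,0,0,0,0,0,-5,0,0,0,0,0,0,0,0,0,0,0]';python3 -m handwheel '[0,0,-5,0,0,0,0,0,0,-5,0,0,0,0,0,0,-5,0,0,0,0,0,0,-4,0,0,0,0,0,0,0,0,0,0,0,0,0,0,0,0,0,0]'
```

```text
clock: 19.05
tcp_pos: [0.6089, -0.3714, 0.0754]
eef_rot: [[1.0, 0.0, 0.002], [0.0, -1.0, -0.001], [0.002, 0.001, -1.0]]
wrist_force: [0.5, -0.2, -2.5]
finger_gap: 0.023
clock: 19.55
tcp_pos: [0.6082, -0.3705, 0.0532]
eef_rot: [[1.0, -0.0, 0.0], [-0.0, -1.0, 0.0], [0.0, -0.0, -1.0]]
wrist_force: [2.8, 5.9, -1.2]
finger_gap: 0.0228
clock: 20.15
tcp_pos: [0.6073, -0.3703, 0.0336]
eef_rot: [[1.0, -0.0, -0.001], [-0.0, -1.0, 0.001], [-0.001, -0.001, -1.0]]
wrist_force: [0.6, 3.2, -7.2]
finger_gap: 0.0235
```

```bash
python3 -m handwheel '[0,0,-1,0,0,0,0,0,0,0,0,0,0,0,0,0,0,0,0,0,0]';  python3 -m handwheel '[0,0,0,0,0,0,0.55,0,0,0,0,0,0,0.55,0,0,0,0,0,0,0.55,0,0,0,0,0,0,0.55,0,0,0,0,0,0,0.55]'; python3 -m handwheel '[0,0,20,0,0,0,0.55,0,0,40,0,0,0,0.55,0,0,50,0,0,0,0.55,0,0,50,0,0,0,0.55,0,0,20,0,0,0,1,0,0,0,0,0,0,1]'
python3 - <<'E'
from h import *
c=cap('wrist','w5'); i=cv2.imread('pics/w5.png')[:300]; cv2.imwrite('pics/w5b.png',cv2.resize(i,(800,469)))
import pickle;pickle.dump(c,open('w5.pkl','wb'))
E
```

```text
clock: 20.45
tcp_pos: [0.6073, -0.3705, 0.0334]
eef_rot: [[1.0, -0.0, -0.001], [-0.0, -1.0, 0.001], [-0.001, -0.001, -1.0]]
wrist_force: [-3.6, 7.1, 1.0]
finger_gap: 0.0229
clock: 20.95
tcp_pos: [0.6079, -0.3711, 0.0335]
eef_rot: [[1.0, -0.0, 0.0], [-0.0, -1.0, -0.0], [0.0, 0.0, -1.0]]
wrist_force: [-0.2, 0.4, 0.2]
finger_gap: 0.0504
clock: 21.55
tcp_pos: [0.6095, -0.372, 0.2193]
eef_rot: [[1.0, -0.0, 0.006], [-0.0, -1.0, -0.004], [0.006, 0.004, -1.0]]
wrist_force: [0.2, -1.1, 0.1]
finger_gap: 0.0635
```

View pics/w5b.png

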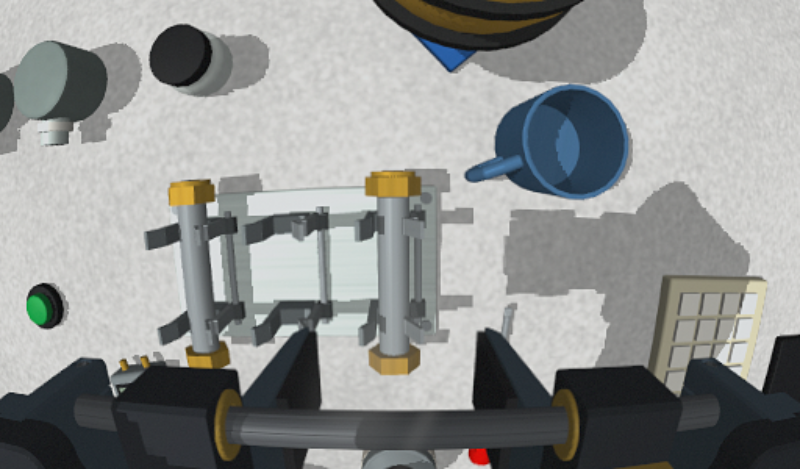

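Both tubes are home, at (195,270) and (393,270), with the jaws closed over them. Next is the right canister; I'll look from just short of it.

```bash
python3 -m handwheel '[-36,0,0,0,0,0,1,-36,0,0,0,0,0,1,-36,0,0,0,0,0,1,-36,0,0,0,0,0,1,-36,0,0,0,0,0,1,-36,0,0,0,0,0,1,-36,0,0,0,0,0,1,0,0,0,0,0,0,1,0,0,0,0,0,0,1,0,0,0,0,0,0,1]'
cat > neck.py <<'E'
from h import *
import sys
x,y=map(float,sys.argv[1:3])
c=cap('wrist','wn'); g=cv2.cvtColor(c['color'],cv2.COLOR_RGB2GRAY)
u=w2px(c,[x,y,.08])[0]; print('TCP',np.round(env.read_state()['tcp_pos'],4),'pred px',u.round(1))
r=70; x0,y0=int(max(u[0]-r,0)),int(max(u[1]-r,0)); s=g[y0:y0+2*r,x0:x0+2*r]
cv2.imwrite('pics/neck_%s.png'%sys.argv[3],cv2.resize(cv2.cvtColor(c['color'][y0:y0+2*r,x0:x0+2*r],cv2.COLOR_RGB2BGR),None,fx=4,fy=4)); print('crop origin',x0,y0)
m=(s<60).astype(np.uint8); n,L,st,ce=cv2.connectedComponentsWithStats(m)
for i in range(1,n):
    if st[i,4]>150: p=ce[i]+[x0,y0]; print(p.round(1),st[i],px2w(c,p,.08)[0].round(4))
E
python3 neck.py .424 -.377 r
```

```text
clock: 22.6
tcp_pos: [0.3563, -0.3709, 0.2131]
eef_rot: [[1.0, -0.0, -0.0], [-0.0, -1.0, 0.0], [-0.0, -0.0, -1.0]]
wrist_force: [-0.2, -0.2, 0.1]
finger_gap: 0.0909
TCP [ 0.3565 -0.3709  0.2132] pred px [259.7 118.3]
crop origin 189 48
[257.6 121.1] [ 49  54  40  40 697] [ 0.421  -0.3748  0.08  ]
```

View pics/neck_r.png

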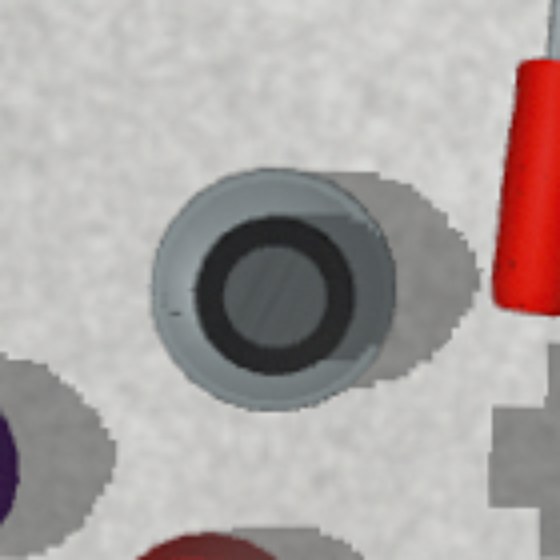

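Confirmed: grey body with a black neck ring centred at (275,292) in the crop. The purple and red ones sit at the lower edge, and the driver is clear.

```bash
python3 -m handwheel '[33,-2,0,0,0,0,0.75,32,-2,0,0,0,0,0.75,0,0,-45,0,0,0,0.75,0,0,-45,0,0,0,0.75,0,0,-45,0,0,0,0.75,0,0,-21,0,0,0,0.75,0,0,0,0,0,0,0,0,0,0,0,0,0,0,0,0,0,0,0,0,0,0,0,0,0,0,0,0]' 35
python3 -m handwheel '[0,0,0,0,0,0,0,0,0,0,0,0,0,0,0,0,0,0,0,0,0,0,0,0,0,0,0,0]'
python3 -m handwheel '[0,0,20,0,0,0,0,0,0,40,0,0,0,0,0,0,40,0,0,0,0,0,0,40,0,0,0,0,0,0,20,0,0,0,0,0,0,0,0,0,0,0]'
```

```text
clock: 23.65
tcp_pos: [0.4217, -0.3755, 0.059]
eef_rot: [[1.0, -0.0, 0.002], [-0.0, -1.0, -0.002], [0.002, 0.002, -1.0]]
wrist_force: [-0.5, -2.4, -3.8]
finger_gap: 0.0393
clock: 24.05
tcp_pos: [0.4217, -0.3755, 0.0589]
eef_rot: [[1.0, -0.0, 0.002], [-0.0, -1.0, -0.001], [0.002, 0.001, -1.0]]
wrist_force: [0.3, 3.1, 8.6]
finger_gap: 0.0392
clock: 24.65
tcp_pos: [0.4219, -0.376, 0.2208]
eef_rot: [[1.0, -0.0, 0.004], [-0.0, -1.0, -0.004], [0.004, 0.004, -1.0]]
wrist_force: [0.1, -0.6, -4.4]
finger_gap: 0.0394
```

```bash
python3 -m handwheel '[18,31,0,0,0,0,0,18,31,0,0,0,0,0,18,31,0,0,0,0,0,18,31,0,0,0,0,0,18,31,0,0,0,0,0,18,32,0,0,0,0,0,18,32,0,0,0,0,0,18,32,0,0,0,0,0,18,32,0,0,0,0,0,16,32,0,0,0,0,0]';python3 -m handwheel '[0,0,0,0,0,0,0,0,0,0,0,0,0,0,0,0,0,0,0,0,0]'
python3 - <<'E'
from h import *
import pickle
c=cap('wrist','w6');pickle.dump(c,open('w6.pkl','wb'))
i=cv2.imread('pics/w6.png')[0:240,100:420]; cv2.imwrite('pics/w6b.png',cv2.resize(i,(800,600),interpolation=cv2.INTER_CUBIC))
E
```

```text
clock: 25.65
tcp_pos: [0.5986, -0.0584, 0.2157]
eef_rot: [[1.0, -0.0, -0.002], [-0.0, -1.0, 0.0], [-0.002, -0.0, -1.0]]
wrist_force: [0.4, 0.1, -2.9]
finger_gap: 0.0391
clock: 25.95
tcp_pos: [0.598, -0.0604, 0.2164]
eef_rot: [[1.0, -0.001, -0.002], [-0.001, -1.0, 0.0], [-0.002, -0.0, -1.0]]
wrist_force: [0.6, -0.1, -2.9]
finger_gap: 0.0396
```

View pics/w6b.png

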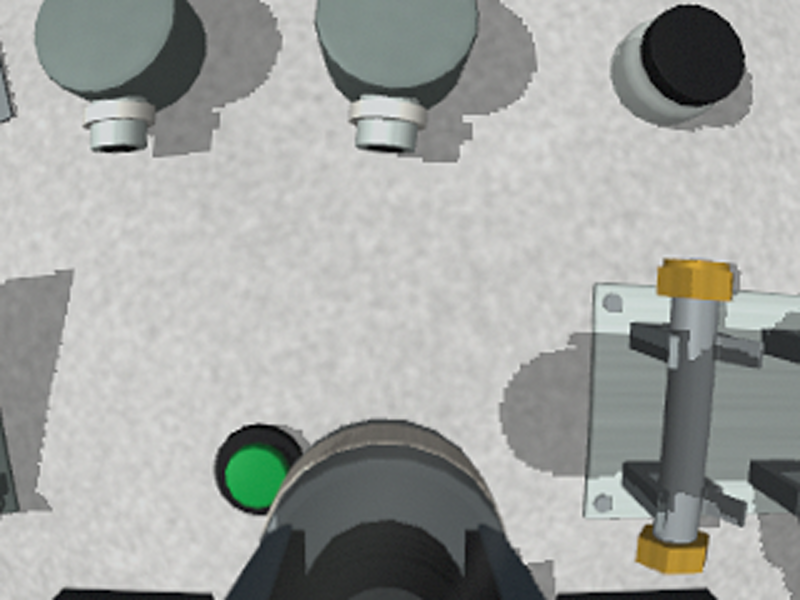

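Run:
```python
import pickle; from h import *
c=pickle.load(open('w6.pkl','rb'))
def P(z,*uv): return px2w(c,np.array(uv)/2.5+[100,0],z)[:,:2].round(4).tolist()
print('R tip sides',P(.036,(357,146),(417,150)),'top',P(.05,(386,146)),'L',P(.036,(90,146),(148,148)),P(.05,(119,146)))
print('collar R',P(.036,(349,110),(427,112)),'L',P(.036,(83,108),(155,108)))
print('ped R',P(.066,(316,20),(477,20),(396,85)),'L',P(.066,(36,40),(173,30),(105,100)))
```

```text
R tip sides [[0.7347, -0.048], [0.7327, -0.0758]] top [[0.7324, -0.0614]] L [[0.7433, 0.0828], [0.7391, 0.0524]] [[0.7391, 0.0623]]
collar R [[0.7523, -0.0443], [0.7514, -0.0805]] L [[0.7634, 0.0869], [0.759, 0.049]]
ped R [[0.7884, -0.0314], [0.7888, -0.1006], [0.7573, -0.0656]] L [[0.7938, 0.0998], [0.7886, 0.0321], [0.7586, 0.0635]]
```

Spigot tips are at (386,149) and (119,149) in the crop. Right target is (0.678, −0.058), left is about (0.685, 0.0665).

```bash
python3 -m handwheel '[40,1,0,0,0,0,0,40,1,0,0,0,0,0,0,0,-45,0,0,0,0,0,0,-45,0,0,0,0,0,0,-40,0,0,0,0,0,0,-15,0,0,0,0,0,0,-8,0,0,0,0,0,0,0,0,0,0,0,0,0,0,0,0,0,0]'
```

```text
clock: 26.9
tcp_pos: [0.6801, -0.0583, 0.0664]
eef_rot: [[1.0, -0.0, 0.003], [-0.0, -1.0, -0.0], [0.003, 0.0, -1.0]]
wrist_force: [-0.2, -0.1, -2.0]
finger_gap: 0.0392
```

```bash
python3 -m handwheel '[-1,0,-4,0,0,0,0,0,0,-2,0,0,0,0,0,0,0,0,0,0,0]'; python3 -m handwheel '[0,0,-1,0,0,0,0,0,0,0,0,0,0,0]'; python3 -m handwheel '[0,0,0,0,0,0,0.75,0,0,0,0,0,0,0.75,0,0,0,0,0,0,0.75,0,0,0,0,0,0,0.75,0,0,0,0,0,0,0.75,0,0,20,0,0,0,0.75,0,0,40,0,0,0,0.75,0,0,50,0,0,0,0.75,0,0,50,0,0,0,1,0,0,0,0,0,0,1]'
```

```text
clock: 27.2
tcp_pos: [0.6781, -0.0579, 0.0591]
eef_rot: [[1.0, -0.0, 0.001], [-0.0, -1.0, -0.0], [0.001, 0.0, -1.0]]
wrist_force: [-1.9, -0.4, 1.9]
finger_gap: 0.0394
clock: 27.4
tcp_pos: [0.6783, -0.0579, 0.0591]
eef_rot: [[1.0, -0.0, 0.0], [-0.0, -1.0, -0.0], [0.0, 0.0, -1.0]]
wrist_force: [-7.8, 2.2, 16.0]
finger_gap: 0.039
clock: 28.4
tcp_pos: [0.6814, -0.0583, 0.2267]
eef_rot: [[1.0, -0.0, 0.011], [-0.0, -1.0, -0.001], [0.011, 0.001, -1.0]]
wrist_force: [0.7, -0.1, 0.4]
finger_gap: 0.0815
```

```bash
python3 -m handwheel '[-22,30,0,0,0,0,1,-22,30,0,0,0,0,1,-22,30,0,0,0,0,1,-22,30,0,0,0,0,1,-22,30,0,0,0,0,1,-22,30,0,0,0,0,1,-22,30,0,0,0,0,1,-22,30,0,0,0,0,1,-22,30,0,0,0,0,1,-22,30,0,0,0,0,1]';python3 -m handwheel '[-22,30,0,0,0,0,1,-22,30,0,0,0,0,1,-22,30,0,0,0,0,1,-22,30,0,0,0,0,1,0,0,0,0,0,0,1,0,0,0,0,0,0,1]'; python3 neck.py .437 .361 l
```

```text
clock: 29.4
tcp_pos: [0.4569, 0.2431, 0.2184]
eef_rot: [[1.0, -0.0, 0.001], [-0.0, -1.0, 0.0], [0.001, -0.0, -1.0]]
wrist_force: [0.4, -0.5, -0.1]
finger_gap: 0.0913
clock: 30.0
tcp_pos: [0.3695, 0.3624, 0.2181]
eef_rot: [[1.0, 0.002, 0.001], [0.002, -1.0, 0.0], [0.001, -0.0, -1.0]]
wrist_force: [0.9, 0.9, -0.9]
finger_gap: 0.0913
TCP [0.3699 0.3619 0.2179] pred px [255.2 118.4]
crop origin 185 48
[243.4 120.3] [ 39  54  39  38 719] [0.435  0.3731 0.08  ]
```

View pics/neck_l.png

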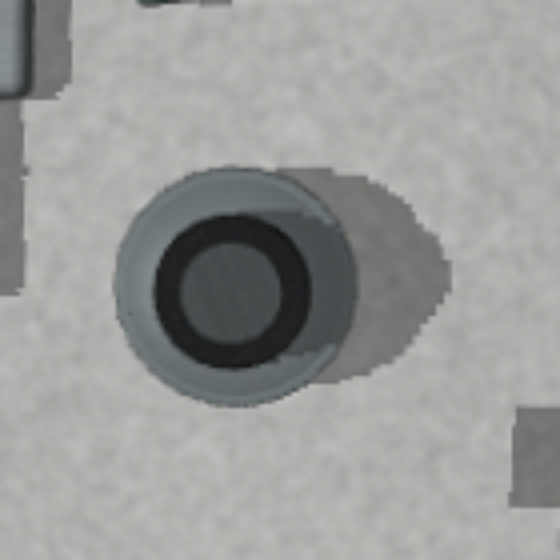

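Confirmed: grey canister with its neck at (232,290) in the crop, which is (0.435, 0.373).

```bash
python3 -m handwheel '[33,6,0,0,0,0,0.75,32,5,0,0,0,0,0.75,0,0,-45,0,0,0,0.75,0,0,-45,0,0,0,0.75,0,0,-45,0,0,0,0.75,0,0,-24,0,0,0,0.75,0,0,0,0,0,0,0,0,0,0,0,0,0,0,0,0,0,0,0,0,0,0,0,0,0,0,0,0]' 35
python3 -m handwheel '[0,0,0,0,0,0,0,0,0,0,0,0,0,0,0,0,0,0,0,0,0,0,0,0,0,0,0,0]'
python3 -m handwheel '[0,0,20,0,0,0,0,0,0,40,0,0,0,0,0,0,40,0,0,0,0,0,0,40,0,0,0,0,0,0,20,0,0,0,0,0,0,0,0,0,0,0]'
```

```text
clock: 31.05
tcp_pos: [0.4359, 0.3737, 0.0603]
eef_rot: [[1.0, -0.0, 0.002], [-0.0, -1.0, 0.002], [0.002, -0.002, -1.0]]
wrist_force: [0.8, 0.2, -1.1]
finger_gap: 0.0393
clock: 31.45
tcp_pos: [0.4359, 0.3739, 0.0601]
eef_rot: [[1.0, 0.0, 0.002], [0.0, -1.0, 0.002], [0.002, -0.002, -1.0]]
wrist_force: [0.2, 0.6, 9.6]
finger_gap: 0.039
clock: 32.05
tcp_pos: [0.4359, 0.374, 0.2219]
eef_rot: [[1.0, 0.0, 0.004], [0.0, -1.0, 0.003], [0.004, -0.003, -1.0]]
wrist_force: [0.3, 0.4, -3.7]
finger_gap: 0.0391
```

```bash
python3 -m handwheel '[25,-31,0,0,0,0,0,25,-31,0,0,0,0,0,25,-31,0,0,0,0,0,25,-31,0,0,0,0,0,25,-31,0,0,0,0,0,25,-31,0,0,0,0,0,25,-31,0,0,0,0,0,25,-30,0,0,0,0,0,25,-30,0,0,0,0,0,24,-30,0,0,0,0,0]';python3 -m handwheel '[0,0,0,0,0,0,0,0,0,0,0,0,0,0,0,0,-45,0,0,0,0,0,0,-45,0,0,0,0,0,0,-40,0,0,0,0,0,0,-15,0,0,0,0,0,0,-9,0,0,0,0,0,0,0,0,0,0,0,0]'
```

```text
clock: 33.05
tcp_pos: [0.6838, 0.0646, 0.2164]
eef_rot: [[1.0, -0.0, -0.002], [-0.0, -1.0, -0.0], [-0.002, 0.0, -1.0]]
wrist_force: [-0.4, 0.5, -3.0]
finger_gap: 0.0393invalid input at $: expected a multiple of 7 numbers
```

```bash
python3 -m handwheel '[0,0,0,0,0,0,0,0,2,-45,0,0,0,0,0,0,-45,0,0,0,0,0,0,-40,0,0,0,0,0,0,-15,0,0,0,0,0,0,-8,0,0,0,0,0,0,0,0,0,0,0]'
```

```text
clock: 33.75
tcp_pos: [0.6838, 0.0683, 0.0654]
eef_rot: [[1.0, 0.0, -0.0], [0.0, -1.0, 0.0], [-0.0, -0.0, -1.0]]
wrist_force: [-0.3, -0.3, -3.0]
finger_gap: 0.0394
```

```bash
python3 -m handwheel '[1,-2,-3,0,0,0,0,0,0,-2,0,0,0,0,0,0,-1,0,0,0,0,0,0,0,0,0,0,0]'; python3 -m handwheel '[0,0,0,0,0,0,0.75,0,0,0,0,0,0,0.75,0,0,0,0,0,0,0.75,0,0,0,0,0,0,0.75,0,0,0,0,0,0,0.75,0,0,20,0,0,0,0.75,0,0,40,0,0,0,0.75,0,0,50,0,0,0,0.75,0,0,50,0,0,0,1,0,0,0,0,0,0,1]'; python3 -m handwheel '[-30,-21,0,0,0,0,1,-30,-21,0,0,0,0,1,-30,-21,0,0,0,0,1,-30,0,0,0,0,0,1,-15,0,0,0,0,0,1,0,0,0,0,0,0,1,0,0,0,0,0,0,1]'
python3 - <<'E'
from h import *
import pickle
c=cap('wrist','w7');pickle.dump(c,open('w7.pkl','wb')); t=cap('top','top7')
i=cv2.imread('pics/w7.png')[0:192,100:420]; cv2.imwrite('pics/w7b.png',cv2.resize(i,(800,480),interpolation=cv2.INTER_CUBIC))
g=cv2.cvtColor(c['color'],cv2.COLOR_RGB2GRAY); m=(g<55).astype(np.uint8)
n,L,st,ce=cv2.connectedComponentsWithStats(m)
for i in range(1,n):
    if 150<st[i,4]<2000: print(ce[i].round(1),st[i,4],px2w(c,ce[i],.08)[0].round(4))
print(np.round(env.read_state()['tcp_pos'],4))
E
```

```text
clock: 34.15
tcp_pos: [0.6853, 0.0661, 0.0602]
eef_rot: [[1.0, -0.0, 0.001], [-0.0, -1.0, 0.0], [0.001, -0.0, -1.0]]
wrist_force: [-0.3, -0.3, 0.5]
finger_gap: 0.039
clock: 35.15
tcp_pos: [0.6884, 0.0663, 0.2287]
eef_rot: [[1.0, -0.0, 0.011], [-0.0, -1.0, 0.001], [0.011, -0.001, -1.0]]
wrist_force: [-0.5, 0.2, 0.5]
finger_gap: 0.0817
clock: 35.85
tcp_pos: [0.5508, 0.0033, 0.2202]
eef_rot: [[1.0, 0.0, 0.001], [0.0, -1.0, -0.0], [0.001, 0.0, -1.0]]
wrist_force: [0.5, 0.2, 0.5]
finger_gap: 0.0913
[ 9.1 16.7] 180 [0.7855 0.334  0.08  ]
[419.    6.6] 465 [ 0.7629 -0.1893  0.08  ]
[490.6  22.4] 183 [ 0.7718 -0.3107  0.08  ]
[196.5  60.5] 714 [0.681  0.0625 0.08  ]
[309.6  67.2] 713 [ 0.6736 -0.0549  0.08  ]
[118.2  94.9] 243 [0.6504 0.1527 0.08  ]
[250.6 148.8] 462 [0.5861 0.0065 0.08  ]
[402.8 160.1] 251 [ 0.577  -0.1697  0.08  ]
[452.5 161.4] 298 [ 0.5781 -0.2457  0.08  ]
[499.5 223.2] 170 [ 0.4886 -0.3671  0.08  ]
[0.5511 0.0033 0.2198]
```

View pics/w7b.png

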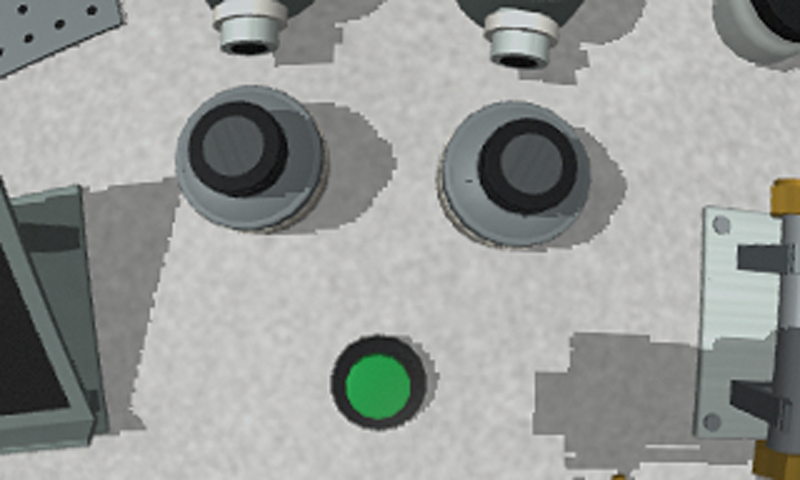

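Run:
```python
import pickle; from h import *
c=pickle.load(open('w7.pkl','rb'))
def P(z,*uv): return px2w(c,np.array(uv)/2.5+[100,0],z)[:,:2].round(4)
for n,tip,body,col in(('L',[(220,45),(278,47)],[(177,158),(327,158),(250,86),(250,232)],[(213,18),(288,25)]),('R',[(490,58),(549,62)],[(441,172),(590,172),(515,101),(515,247)],[(485,32),(558,37)])):
    t=P(.036,*tip);b=P(.05,*body);cc=P(.036,*col).mean(0);print(n,'tip',t.mean(0),t.tolist(),'collar',cc,'body',b.tolist(),(b[0]+b[1])[1]/2,(b[2]+b[3])[0]/2)
print('btn',P(.022,(378,387)))
```

```text
L tip [0.74165 0.06775] [[0.7432, 0.0819], [0.7401, 0.0536]] collar [0.7548 0.0673] body [[0.6847, 0.0988], [0.6811, 0.0289], [0.7171, 0.0644], [0.6477, 0.0644]] 0.06385 0.6824
R tip [ 0.73425 -0.0615 ] [[0.7343, -0.0471], [0.7342, -0.0759]] collar [ 0.7478 -0.0628] body [[0.6745, -0.0225], [0.6778, -0.0919], [0.7096, -0.0565], [0.6406, -0.0566]] -0.0572 0.6751
btn [[0.5702 0.0063]]
```

Both canisters stand square in front of their spigots, about 24 mm clear. The left one sits about 4 mm off laterally, so I'll give it a small correction.

```bash
python3 -m handwheel '[34,16,0,0,0,0,0.75,34,16,0,0,0,0,0.75,33,16,0,0,0,0,0.75,33,15,0,0,0,0,0.75,0,0,-45,0,0,0,0.75,0,0,-45,0,0,0,0.75,0,0,-45,0,0,0,0.75,0,0,-22,0,0,0,0.75,0,0,0,0,0,0,0.75]'; python3 -m handwheel '[0,0,0,0,0,0,0,0,0,0,0,0,0,0,0,0,0,0,0,0,0,0,0,0,0,0,0,0,0,0,0,0,0,0,0,0,0,0,0,0,0,0,0,0,0,0,0,0,0,0,3,0,0,0,0,3,4,0,0,0,0,0,0,0,0,0,0,0,0,0]'; python3 -m handwheel '[0,0,-3,0,0,0,0,0,0,0,0,0,0,0]';python3 -m handwheel '[0,0,0,0,0,0,0.75,0,0,0,0,0,0,0.75,0,0,0,0,0,0,0.75,0,0,0,0,0,0,0.75,0,0,0,0,0,0,0.75,0,0,20,0,0,0,0.75,0,0,40,0,0,0,0.75,0,0,50,0,0,0,0.75,0,0,50,0,0,0,1,0,0,0,0,0,0,1]'
```

```text
clock: 36.85
tcp_pos: [0.6822, 0.0662, 0.0584]
eef_rot: [[1.0, 0.0, -0.006], [0.0, -1.0, -0.0], [-0.006, 0.0, -1.0]]
wrist_force: [0.0, -0.6, 0.2]
finger_gap: 0.0683
clock: 37.05
tcp_pos: [0.6851, 0.0662, 0.0608]
eef_rot: [[1.0, -0.0, 0.002], [-0.0, -1.0, 0.0], [0.002, -0.0, -1.0]]
wrist_force: [0.3, 0.0, 0.3]
finger_gap: 0.0552
clock: 38.05
tcp_pos: [0.6874, 0.0663, 0.2287]
eef_rot: [[1.0, -0.0, 0.011], [-0.0, -1.0, 0.001], [0.011, -0.001, -1.0]]
wrist_force: [0.1, 0.9, 0.4]
finger_gap: 0.0818out of range
```

The second call was refused because I mistyped a row; the fingers never touched the canister (gap 55 mm). I'll redo it.

```bash
python3 -m handwheel '[-1,0,-45,0,0,0,0.75,0,0,-45,0,0,0,0.75,0,0,-45,0,0,0,0.75,0,0,-22,0,0,0,0.75,0,0,0,0,0,0,0.75]' && python3 -m handwheel '[0,0,0,0,0,0,0,0,0,0,0,0,0,0,0,0,0,0,0,0,0,0,0,0,0,0,0,0,0,0,0,0,0,0,0,0,0,0,0,0,0,0,0,0,0,0,0,0,0]' && python3 -m handwheel '[0,0,3,0,0,0,0,3,4,0,0,0,0,0,0,0,0,0,0,0,0]'
```

```text
clock: 38.55
tcp_pos: [0.6808, 0.0659, 0.0598]
eef_rot: [[1.0, -0.0, -0.005], [-0.0, -1.0, -0.0], [-0.005, 0.0, -1.0]]
wrist_force: [-0.5, 0.2, 0.4]
finger_gap: 0.0684
clock: 39.25
tcp_pos: [0.6836, 0.0663, 0.0638]
eef_rot: [[1.0, -0.0, 0.002], [-0.0, -1.0, 0.0], [0.002, -0.0, -1.0]]
wrist_force: [-1.5, 1.7, 9.0]
finger_gap: 0.0392
clock: 39.55
tcp_pos: [0.6861, 0.0704, 0.0655]
eef_rot: [[1.0, -0.0, 0.0], [-0.0, -1.0, 0.0], [0.0, -0.0, -1.0]]
wrist_force: [0.7, -0.0, -3.2]
finger_gap: 0.0393
```

```bash
python3 -m handwheel '[0,0,-2,0,0,0,0,0,0,-1,0,0,0,0,0,0,0,0,0,0,0]' && python3 -m handwheel '[0,0,0,0,0,0,0.75,0,0,0,0,0,0,0.75,0,0,0,0,0,0,0.75,0,0,0,0,0,0,0.75,0,0,0,0,0,0,0.75,0,0,20,0,0,0,0.75,0,0,40,0,0,0,0.75,0,0,50,0,0,0,0.75,0,0,50,0,0,0,1,0,0,0,0,0,0,1]'
```

```text
clock: 39.85
tcp_pos: [0.6862, 0.0703, 0.0638]
eef_rot: [[1.0, -0.0, 0.0], [-0.0, -1.0, 0.0], [0.0, -0.0, -1.0]]
wrist_force: [-7.4, 1.8, 18.7]
finger_gap: 0.0396
clock: 40.85
tcp_pos: [0.6894, 0.0703, 0.2318]
eef_rot: [[1.0, -0.0, 0.011], [-0.0, -1.0, 0.001], [0.011, -0.001, -1.0]]
wrist_force: [1.3, -0.6, 0.4]
finger_gap: 0.0815
```

```bash
python3 -m handwheel '[-27,-16,0,0,0,0.015,1,-27,-16,0,0,0,0.015,1,-27,-16,0,0,0,0.015,1,-27,-16,0,0,0,0.015,1,-27,-16,0,0,0,0.015,1,-27,-17,0,0,0,0.015,1,-27,-17,0,0,0,0.015,1,-27,-17,0,0,0,0.015,1,-27,-17,0,0,0,0.015,1,-27,-17,0,0,0,0.015,1]'; python3 -m handwheel '[-20,-17,0,0,0,0,1,0,-16,0,0,0,0,1,0,0,0,0,0,0,1,0,0,0,0,0,0,1]'
python3 - <<'E'
from h import *
import pickle
c=cap('wrist','w8');pickle.dump(c,open('w8.pkl','wb'))
i=cv2.imread('pics/w8.png')[20:260,100:420]; cv2.imwrite('pics/w8b.png',cv2.resize(i,(800,600),interpolation=cv2.INTER_CUBIC))
E
```

```text
clock: 41.85
tcp_pos: [0.4147, -0.0954, 0.2232]
eef_rot: [[0.989, 0.15, 0.001], [0.15, -0.989, -0.0], [0.001, 0.0, -1.0]]
wrist_force: [0.4, -0.2, 0.1]
finger_gap: 0.0914
clock: 42.25
tcp_pos: [0.396, -0.1279, 0.223]
eef_rot: [[0.989, 0.148, 0.001], [0.148, -0.989, -0.0], [0.001, 0.0, -1.0]]
wrist_force: [-0.1, 0.5, -0.6]
finger_gap: 0.0914
```

View pics/w8b.png

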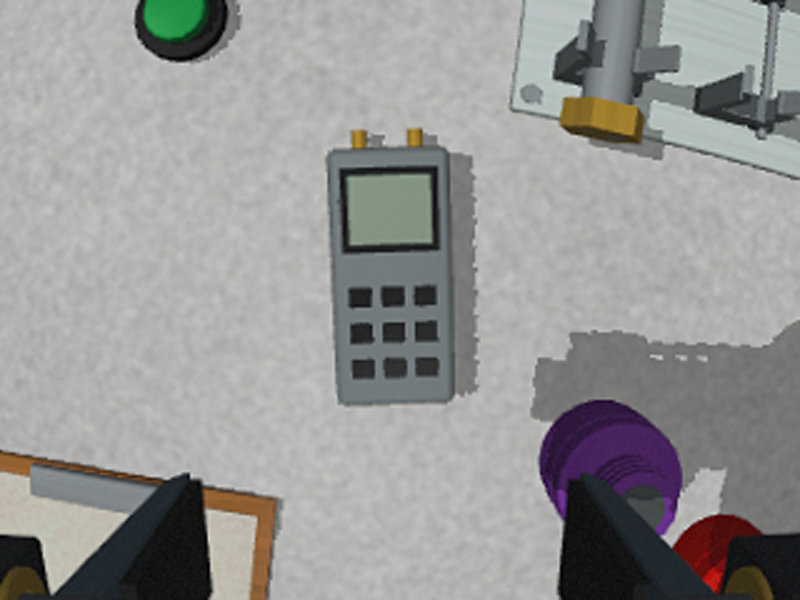

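Run:
```python
import pickle; from h import *
c=pickle.load(open('w8.pkl','rb'))
def P(z,*uv): return px2w(c,np.array(uv)/2.5+[100,20],z)[:,:2].round(4)
m=P(.028,(329,152),(447,148),(453,402),(341,403));print(m.tolist(),m.mean(0)); d=(m[0]+m[1]-m[2]-m[3])/2; print(np.linalg.norm(d),np.degrees(np.arctan2(d[1],d[0])))
print('purple',P(.03,(541,465),(610,400),(682,470)),P(.08,(640,505)))
```

```text
[[0.5026, -0.0853], [0.513, -0.1415], [0.3877, -0.165], [0.3787, -0.1086]] [ 0.4455 -0.1251]
0.1267782315699348 10.636312639629937
purple [[ 0.3615 -0.2169]
 [ 0.4018 -0.2464]
 [ 0.3696 -0.2979]] [[ 0.3641 -0.256 ]]
```

```bash
python3 -m handwheel '[25,2,0,0,0,0.018,1,24,1,0,0,0,0.018,1,0,0,-45,0,0,0,1,0,0,-45,0,0,0,1,0,0,-45,0,0,0,1,0,0,-45,0,0,0,1,0,0,-25,0,0,0,1,0,0,-9,0,0,0,1,0,0,0,0,0,0,1]' && python3 -m handwheel '[0,0,0,0,0,0,0,0,0,0,0,0,0,0,0,0,0,0,0,0,0,0,0,0,0,0,0,0,0,0,0,0,0,0,0,0,0,0,0,0,0,0,0,0,0,0,0,0,0]' 40 && python3 -m handwheel '[0,0,0,0,0,0,0,0,0,0,0,0,0,0,0,0,0,0,0,0,0]'
```

```text
clock: 43.2
tcp_pos: [0.4446, -0.1243, 0.0079]
eef_rot: [[0.983, 0.185, -0.002], [0.185, -0.983, 0.001], [-0.002, -0.001, -1.0]]
wrist_force: [0.4, -0.8, 1.5]
finger_gap: 0.0909
clock: 43.9
tcp_pos: [0.4453, -0.1251, 0.0092]
eef_rot: [[0.983, 0.185, 0.001], [0.185, -0.983, -0.0], [0.001, 0.0, -1.0]]
wrist_force: [-2.7, 1.7, 12.0]
finger_gap: 0.0597
clock: 44.2
tcp_pos: [0.4452, -0.1251, 0.0091]
eef_rot: [[0.983, 0.185, 0.001], [0.185, -0.983, -0.0], [0.001, 0.0, -1.0]]
wrist_force: [-2.1, 0.8, 12.9]
finger_gap: 0.0599
```

```bash
python3 -m handwheel '[0,0,30,0,0,0,0,0,0,44,0,0,0,0,0,0,44,0,0,0,0,0,0,44,0,0,0,0,0,0,44,0,0,0,0,0,0,44,0,0,0,0,0,40,0,0,0,-0.012,0,0,40,0,0,0,-0.012,0,0,40,0,0,0,-0.012,0,0,40,0,0,0,-0.012,0]' && python3 -m handwheel '[0,40,0,0,0,-0.012,0,0,40,0,0,0,-0.012,0,0,40,0,0,0,-0.012,0,0,40,0,0,0,-0.012,0,0,40,0,0,0,-0.012,0,0,40,0,0,0,-0.007,0,0,0,0,0,0,0,0,0,0,0,0,0,0,0]'
python3 - <<'E'
from h import *
import pickle
c=cap('wrist','w9');pickle.dump(c,open('w9.pkl','wb'))
i=cv2.imread('pics/w9.png')[0:270,76:436]; cv2.imwrite('pics/w9b.png',cv2.resize(i,(800,600),interpolation=cv2.INTER_CUBIC))
E
```

```text
clock: 45.2
tcp_pos: [0.4442, 0.0365, 0.2586]
eef_rot: [[0.991, 0.136, 0.0], [0.136, -0.991, 0.0], [0.0, 0.0, -1.0]]
wrist_force: [-0.5, 0.8, -2.5]
finger_gap: 0.0598
clock: 46.0
tcp_pos: [0.4443, 0.2753, 0.2581]
eef_rot: [[0.997, 0.072, -0.001], [0.072, -0.997, -0.001], [-0.001, 0.001, -1.0]]
wrist_force: [-0.1, -0.3, -1.6]
finger_gap: 0.0595
```

View pics/w9b.png

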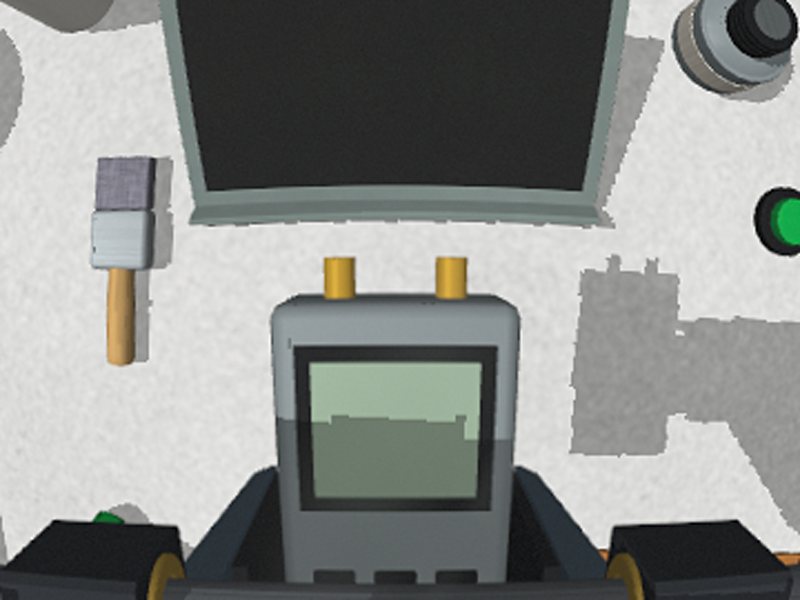

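Run:
```python
import pickle; from h import *
c=pickle.load(open('w9.pkl','rb')); print('cam',np.round(c['pose'][:3,3],3))
def P(z,*uv): return px2w(c,np.array(uv)/2.2222+[76,0],z)[:,:2].round(4)
for z in(.022,.036):
  print(z,'mat',P(z,(207,192),(395,186),(582,190)).tolist(),'line205',P(z,(205,207),(395,200),(595,205)).tolist(),'outer',P(z,(190,223),(400,219),(608,223)).tolist())
a=P(.025,(207,192),(582,190)); d=a[1]-a[0]; print('yaw',np.degrees(np.arctan2(-d[0],-d[1]))*-1)
b=P(.022+.13*.53,(187,50),(600,50)); print('bed sides at up',b)
```

```text
cam [0.525 0.281 0.429]
0.022 mat [[0.5464, 0.3992], [0.5546, 0.2828], [0.5643, 0.1671]] line205 [[0.5368, 0.4], [0.5459, 0.2822], [0.556, 0.1578]] outer [[0.5266, 0.4094], [0.5345, 0.2783], [0.5457, 0.1481]]
0.036 mat [[0.5456, 0.3952], [0.5535, 0.2828], [0.563, 0.171]] line205 [[0.5364, 0.3959], [0.5452, 0.2822], [0.5549, 0.162]] outer [[0.5265, 0.405], [0.5341, 0.2784], [0.545, 0.1527]]
yaw 4.417721543979679
bed sides at up [[0.6202 0.3964]
 [0.6356 0.1816]]
```

Run:
```python
import cv2
a=cv2.imread('pics/w9.png')[70:110,150:360]; b=cv2.imread('pics/scene.png')[120:200,280:380]
import numpy as np
A=cv2.resize(a,(800,152),interpolation=cv2.INTER_CUBIC);B=cv2.resize(b,(560,448),interpolation=cv2.INTER_CUBIC)
C=np.zeros((600,800,3),np.uint8);C[:152]=A;C[152:,:560]=B;cv2.imwrite('pics/c.png',C)
```

```text
(no output)
```

View pics/c.png

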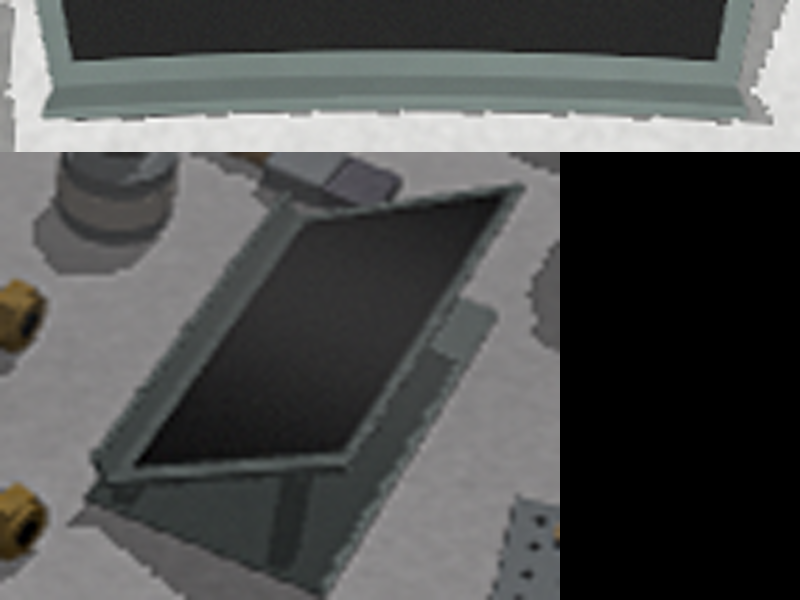

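The crop shows the lip's inner foot at about (400,201) in the previous frame, so the bed origin is about (0.546, 0.279, 0.022) at a yaw of 4.4°. I'll tilt the meter and go to a pose 80 mm out along the bed normal.

```bash
python3 -m handwheel '[0,0,0,0.0108,-0.1114,0.005,0,0,0,0,0.0086,-0.1114,0,0,0,0,0,0.0086,-0.1114,0,0,0,0,0,0.0086,-0.1114,0,0,0,0,0,0.0086,-0.1114,0,0,0,0,0,0,0,0,0,0,0,0,0,0,0,0]' && python3 -m handwheel '[37,2,0,0,0,0,0,37,1,0,0,0,0,0,37,1,0,0,0,0,0,0,0,-40,0,0,0,0,0,0,-40,0,0,0,0,0,0,0,0,0,0,0,0,0,0,0,0,0,0,0]'
```

```text
clock: 46.75
tcp_pos: [0.4446, 0.2744, 0.2585]
eef_rot: [[0.847, 0.077, 0.526], [0.064, -0.997, 0.042], [0.528, -0.002, -0.849]]
wrist_force: [0.6, 0.2, -2.2]
finger_gap: 0.0596invalid input at $: expected a multiple of 7 numbers
```

```bash
python3 -m handwheel '[37,2,0,0,0,0,0,37,2,0,0,0,0,0,37,1,0,0,0,0,0,0,0,-40,0,0,0,0,0,0,-40,0,0,0,0,0,0,-43,0,0,0,0,0,0,0,0,0,0,0,0,0,0,0,0,0,0]'
```

```text
clock: 47.55
tcp_pos: [0.5565, 0.2814, 0.1379]
eef_rot: [[0.847, 0.074, 0.527], [0.064, -0.997, 0.038], [0.528, 0.001, -0.849]]
wrist_force: [0.8, -0.3, -1.7]
finger_gap: 0.0598
```

```bash
python3 -m handwheel '[15,0,-26,0,0,0,0,15,1,-26,0,0,0,0,0,0,0,0,0,0,0,0,0,0,0,0,0,0]' && python3 -m handwheel '[5,0,-8,0,0,0,0,3,0,-4,0,0,0,0,0,0,0,0,0,0,0]'
```

```text
clock: 47.95
tcp_pos: [0.5847, 0.2921, 0.0971]
eef_rot: [[0.849, 0.058, 0.525], [0.063, -0.998, 0.007], [0.524, 0.027, -0.851]]
wrist_force: [0.8, -0.3, -2.1]
finger_gap: 0.0599
clock: 48.25
tcp_pos: [0.5922, 0.2936, 0.0863]
eef_rot: [[0.852, 0.055, 0.52], [0.064, -0.998, 0.001], [0.519, 0.033, -0.854]]
wrist_force: [0.1, -0.1, -2.3]
finger_gap: 0.0599
```

```bash
python3 -c "
from h import *
s=env.read_state();print(np.round(s['joint_pos'],3),np.round(s['tcp_pos'],4))"
```

```text
[ 0.532  0.397  2.108 -1.06   0.306  3.012] [0.5922 0.2936 0.0863]
```

Joint 5 (0.31) and joint 4 (−1.06) are at their limits, so a full 32° tool tilt cannot be reached here. I'll back off, set the meter down on free bench, and regrasp it with the tool pitched relative to the meter so that the placing needs only about 10° of tilt.

```bash
python3 -m handwheel '[-10,0,16,0,0,0,0,-14,0,24,0,0,0,0,-14,0,24,0,0,0,0,-25,0,30,0,0,0,0,-25,0,30,0,0,0,0,-25,0,20,0,0,0,0,0,0,0,0,0,0,0,0,0,0,0,0,0,0]'; python3 -m handwheel '[0,0,0,-0.0086,0.1114,0,0,0,0,0,-0.0086,0.1114,0,0,0,0,0,-0.0086,0.1114,0,0,0,0,0,-0.0086,0.1114,0,0,0,0,0,-0.0086,0.1114,0,0,0,0,0,0,0,0,0,0,0,0,0,0,0,0]'; python3 -c "
from h import *
s=env.read_state();print(np.round(s['joint_pos'],3))"
```

```text
clock: 49.05
tcp_pos: [0.4786, 0.2938, 0.2305]
eef_rot: [[0.852, 0.056, 0.52], [0.064, -0.998, 0.002], [0.519, 0.032, -0.854]]
wrist_force: [0.2, 0.2, -2.7]
finger_gap: 0.06
clock: 49.75
tcp_pos: [0.4791, 0.2929, 0.2284]
eef_rot: [[0.997, 0.075, -0.009], [0.074, -0.996, -0.042], [-0.013, 0.041, -0.999]]
wrist_force: [-0.5, 0.1, -2.4]
finger_gap: 0.0596
[ 0.522  0.157  1.992 -0.037  1.021  2.038]
```

```bash
python3 -m handwheel '[-8,-38,0,0.042,-0.009,0,0,-8,-38,0,0,0,0,0,-8,-39,0,0,0,0,0,-8,-39,0,0,0,0,0,-7,-39,0,0,0,0,0,0,0,-45,0,0,0,0,0,0,-45,0,0,0,0,0,0,-45,0,0,0,0,0,0,-40,0,0,0,0,0,0,-20,0,0,0,0]' && python3 -m handwheel '[0,0,0,0,0,0,0,0,0,0,0,0,0,0]'
```

```text
clock: 50.75
tcp_pos: [0.4372, 0.1001, 0.0318]
eef_rot: [[0.997, 0.076, -0.003], [0.076, -0.997, 0.0], [-0.003, -0.0, -1.0]]
wrist_force: [-0.1, -0.5, -0.9]
finger_gap: 0.0599
clock: 50.95
tcp_pos: [0.4394, 0.1006, 0.0352]
eef_rot: [[0.997, 0.076, -0.001], [0.076, -0.997, 0.001], [-0.001, -0.001, -1.0]]
wrist_force: [-0.0, 0.4, -2.6]
finger_gap: 0.0601
```

```bash
python3 -m handwheel '[0,0,-15,0,0,0,0,0,0,-8,0,0,0,0,0,0,-2,0,0,0,0,0,0,0,0,0,0,0]' && python3 -m handwheel '[0,0,0,0,0,0,1,0,0,0,0,0,0,1,0,0,0,0,0,0,1,0,0,0,0,0,0,1,0,0,0,0,0,0,1]' && python3 -m handwheel '[0,0,40,0,0,0,1,0,0,0,-0.0074,0.0957,0,1,0,0,0,-0.0074,0.0957,0,1,0,0,0,-0.0074,0.0957,0,1,0,0,0,-0.0074,0.0957,0,1,0,0,0,0,0,0,1,0,0,0,0,0,0,1]'; python3 -c "
from h import *
s=env.read_state();print(np.round(s['joint_pos'],3))"
```

```text
clock: 51.35
tcp_pos: [0.44, 0.1005, 0.0103]
eef_rot: [[0.997, 0.076, -0.001], [0.076, -0.997, 0.001], [-0.001, -0.002, -1.0]]
wrist_force: [0.2, 0.2, -2.0]
finger_gap: 0.0597
clock: 51.85
tcp_pos: [0.4397, 0.1005, 0.0099]
eef_rot: [[0.997, 0.076, -0.002], [0.076, -0.997, 0.001], [-0.001, -0.002, -1.0]]
wrist_force: [0.0, 0.2, 0.5]
finger_gap: 0.0908
clock: 52.55
tcp_pos: [0.4395, 0.1004, 0.0493]
eef_rot: [[0.925, 0.075, -0.374], [0.07, -0.997, -0.027], [-0.375, -0.001, -0.927]]
wrist_force: [-0.5, -0.2, 0.4]
finger_gap: 0.0913
[0.155 0.442 2.085 0.036 0.997 1.625]
```

```bash
python3 -m handwheel '[-3,0,-20,0,0,0,1,0,0,-15,0,0,0,1,0,0,0,0,0,0,1]' && python3 -m handwheel '[0,0,0,0,0,0,0,0,0,0,0,0,0,0,0,0,0,0,0,0,0,0,0,0,0,0,0,0,0,0,0,0,0,0,0,0,0,0,0,0,0,0,0,0,0,0,0,0,0,0,0,0,0,0,0,0]' 60 && python3 -m handwheel '[0,0,0,0,0,0,0]' && python3 -m handwheel '[0,0,30,0,0,0,0,0,0,45,0,0,0,0,0,0,45,0,0,0,0,0,0,45,0,0,0,0,0,0,45,0,0,0,0,0,0,0,0,0,0,0]'
```

```text
clock: 52.85
tcp_pos: [0.435, 0.1003, 0.0135]
eef_rot: [[0.923, 0.075, -0.377], [0.07, -0.997, -0.028], [-0.378, -0.001, -0.926]]
wrist_force: [-1.0, 0.2, 0.2]
finger_gap: 0.0914
clock: 53.65
tcp_pos: [0.437, 0.1005, 0.0151]
eef_rot: [[0.924, 0.075, -0.375], [0.07, -0.997, -0.027], [-0.376, -0.001, -0.927]]
wrist_force: [0.5, 0.3, 6.3]
finger_gap: 0.0597
clock: 53.75
tcp_pos: [0.437, 0.1005, 0.0151]
eef_rot: [[0.924, 0.075, -0.375], [0.07, -0.997, -0.027], [-0.376, -0.001, -0.927]]
wrist_force: [-1.0, -0.2, 6.3]
finger_gap: 0.0595
clock: 54.35
tcp_pos: [0.4392, 0.1009, 0.2297]
eef_rot: [[0.927, 0.075, -0.367], [0.07, -0.997, -0.026], [-0.368, -0.002, -0.93]]
wrist_force: [1.0, -0.9, -2.7]
finger_gap: 0.0593
```

```bash
python3 -m handwheel '[0,35,0,0.0086,-0.1114,0,0,0,36,0,0.0086,-0.1114,0,0,0,36,0,0.0086,-0.1114,0,0,0,36,0,0.0086,-0.1114,0,0,0,36,0,0.0086,-0.1114,0,0,37,0,0,0,0,0,0,38,0,0,0,0,0,0,38,0,0,0,0,0,0,0,0,0,0,0,0,0]' && python3 -m handwheel '[0,0,-43,0,0,0,0,0,0,-42,0,0,0,0,0,0,0,0,0,0,0,0,0,0,0,0,0,0,0]'; python3 -c "
from h import *
s=env.read_state();print(np.round(s['joint_pos'],3),np.round(s['tcp_pos'],4));print(np.round(s['eef_rot'],3))"
```

```text
clock: 55.25
tcp_pos: [0.5526, 0.2795, 0.2237]
eef_rot: [[0.982, 0.075, 0.172], [0.074, -0.997, 0.015], [0.172, -0.002, -0.985]]
wrist_force: [-0.2, -0.3, -2.1]
finger_gap: 0.0593
[ 0.458  0.179  1.984 -0.086  0.819  2.008] [0.5526 0.2795 0.2237]
[[ 0.982  0.075  0.172]
 [ 0.074 -0.997  0.015]
 [ 0.172 -0.002 -0.985]]invalid input at $: expected a multiple of 7 numbers
```

```bash
python3 -m handwheel '[-1,0,-43,0,0,0,0,0,0,-42,0,0,0,0,0,0,0,0,0,0,0]' && python3 -m handwheel '[17,1,-28,0,0,0,0,16,1,-26,0,0,0,0,0,0,0,0,0,0,0,0,0,0,0,0,0,0]'
```

```text
clock: 55.55
tcp_pos: [0.5445, 0.2775, 0.1337]
eef_rot: [[0.984, 0.076, 0.163], [0.075, -0.997, 0.01], [0.163, 0.002, -0.987]]
wrist_force: [-1.7, -0.6, -2.2]
finger_gap: 0.0594
clock: 55.95
tcp_pos: [0.5816, 0.2815, 0.0868]
eef_rot: [[0.982, 0.076, 0.171], [0.074, -0.997, 0.015], [0.172, -0.002, -0.985]]
wrist_force: [-0.3, -0.1, -2.2]
finger_gap: 0.0599
```

```bash
python3 -m handwheel '[3,0,-4,0,0,0,0,3,0,-5,0,0,0,0,0,0,0,0,0,0,0]' && python3 -m handwheel '[3,1,-4,0,0,0,0,0,0,0,0,0,0,0]' && python3 -m handwheel '[1,0,-2,0,0,0,0,0,0,0,0,0,0,0]'
```

```text
clock: 56.25
tcp_pos: [0.5878, 0.2815, 0.0771]
eef_rot: [[0.982, 0.076, 0.172], [0.074, -0.997, 0.015], [0.173, -0.002, -0.985]]
wrist_force: [-1.3, -1.1, -2.0]
finger_gap: 0.0595
clock: 56.45
tcp_pos: [0.5908, 0.2826, 0.0725]
eef_rot: [[0.982, 0.076, 0.172], [0.074, -0.997, 0.015], [0.172, -0.002, -0.985]]
wrist_force: [0.5, 0.3, -2.3]
finger_gap: 0.0595
clock: 56.65
tcp_pos: [0.5916, 0.2825, 0.0706]
eef_rot: [[0.982, 0.076, 0.171], [0.074, -0.997, 0.015], [0.172, -0.002, -0.985]]
wrist_force: [-0.3, -0.1, -3.2]
finger_gap: 0.0597
```

```bash
for i in 1 2 3; do :; done; python3 -m handwheel '[0.5,0,-0.9,0,0,0,0,0,0,0,0,0,0,0]' && python3 -m handwheel '[0.5,0,-0.9,0,0,0,0,0,0,0,0,0,0,0]' && python3 -m handwheel '[0.5,0,-0.9,0,0,0,0,0,0,0,0,0,0,0]'
```

```text
clock: 56.85
tcp_pos: [0.5922, 0.2825, 0.0698]
eef_rot: [[0.982, 0.076, 0.172], [0.074, -0.997, 0.015], [0.172, -0.002, -0.985]]
wrist_force: [-0.4, 0.8, -2.0]
finger_gap: 0.0595
clock: 57.05
tcp_pos: [0.5926, 0.2825, 0.0693]
eef_rot: [[0.982, 0.076, 0.171], [0.074, -0.997, 0.015], [0.172, -0.002, -0.985]]
wrist_force: [-4.0, 0.5, 5.0]
finger_gap: 0.0599
clock: 57.25
tcp_pos: [0.5926, 0.2825, 0.0693]
eef_rot: [[0.982, 0.076, 0.171], [0.074, -0.997, 0.014], [0.171, -0.001, -0.985]]
wrist_force: [-17.5, -3.0, 24.5]
finger_gap: 0.0595
```

Contact force points along the bed normal at the predicted pose. I'll ease off, release and retreat.

```bash
python3 -m handwheel '[-0.5,0,0.9,0,0,0,0.9,0,0,0,0,0,0,0.9,0,0,0,0,0,0,0.9,0,0,0,0,0,0,0.9,0,0,0,0,0,0,0.9,0,0,0,0,0,0,0.9]' && python3 -m handwheel '[-5,0,20,0,0,0,0.9,-10,0,40,0,0,0,0.9,-10,0,45,0,0,0,1,-20,0,45,0,0.0871,0,1,-25,0,0,0,0.0871,0,1,-25,0,0,0,0,0,1,-25,0,0,0,0,0,1,-25,0,0,0,0,0,1,0,0,0,0,0,0,1,0,0,0,0,0,0,1]'
python3 - <<'E'
from h import *
import pickle
c=cap('wrist','w10');pickle.dump(c,open('w10.pkl','wb'));s=cap('scene','sc10')
a=cv2.imread('pics/w10.png')[0:250,76:436]; b=cv2.imread('pics/sc10.png')[90:300,160:450]
cv2.imwrite('pics/f.png',np.hstack([cv2.resize(a,(400,300),interpolation=cv2.INTER_CUBIC),cv2.resize(b,(400,300),interpolation=cv2.INTER_CUBIC)]))
E
```

```text
clock: 57.85
tcp_pos: [0.5927, 0.2825, 0.0689]
eef_rot: [[0.982, 0.076, 0.172], [0.074, -0.997, 0.015], [0.172, -0.002, -0.985]]
wrist_force: [-0.4, 0.5, 0.4]
finger_gap: 0.0818
clock: 58.85
tcp_pos: [0.4479, 0.2827, 0.2193]
eef_rot: [[0.997, 0.075, -0.001], [0.075, -0.997, 0.015], [0.0, -0.015, -1.0]]
wrist_force: [-0.3, 0.1, 0.1]
finger_gap: 0.0912
```

View pics/f.png

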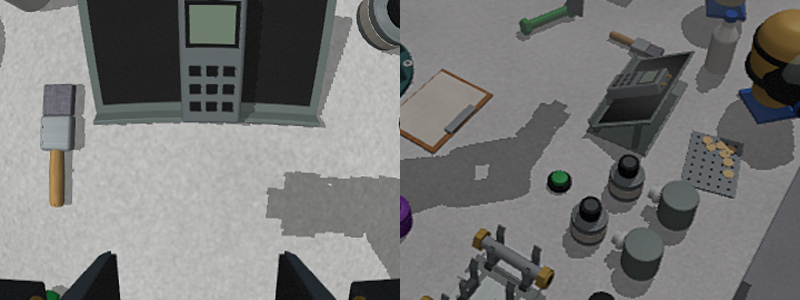

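The meter lies on the bed with its screen at the top and its lower end at the lip, (212,120) left panel. In the right panel both canisters face their spigots and the button is at (560,180). That is 16 pictures viewed, so the remaining checks are numeric.

```bash
python3 - <<'E'
import pickle; from h import *
c=pickle.load(open('w10.pkl','rb'))
o=np.array([.546,.279,.022]);s=np.radians(32);y=np.radians(4.4)
X=np.array([np.cos(s)*np.cos(y),np.cos(s)*np.sin(y),np.sin(s)]);Y=np.array([-np.sin(y),np.cos(y),0]);Z=np.cross(X,Y)
q=[o+a*X+b*Y+.028*Z for a,b in((0,.03),(0,-.03),(.13,.03),(.13,-.03),(.1,0))]
p=w2px(c,q);print('pred px',p.round(1).tolist()); print('pred in f.png',((p-[76,0])*[400/360,1.2]).round(0).tolist())
h=cv2.cvtColor(c['color'],cv2.COLOR_RGB2HSV).astype(int)
m=((h[...,0]>35)&(h[...,0]<80)&(h[...,1]>20)&(h[...,1]<90)&(h[...,2]>80)).astype(np.uint8);m[:,:200]=0;m[:,340:]=0
n,L,st,ce=cv2.connectedComponentsWithStats(m)
for i in range(1,n):
    if st[i,4]>200: print('screen',ce[i],st[i])
g=cv2.cvtColor(c['color'],cv2.COLOR_RGB2GRAY);print('column of greys x=266,rows 80..112',g[84:112,266].tolist())
E
python3 -m handwheel '[25,-40,0,0.015,0,0,1,10,-40,0,0,0,-0.02,1,0,-40,0,0,0,-0.02,1,0,-40,0,0,0,-0.02,1,0,-40,0,0,0,-0.015,1,0,-40,0,0,0,0,1,0,-38,0,0,0,0,1,0,0,0,0,0,0,1,0,0,0,0,0,0,1]'
python3 - <<'E'
from h import *
c=cap('wrist','w11'); t=cap('top','t11'); print(np.round(env.read_state()['tcp_pos'],4))
for nm,c in(('wrist',c),('top',t)):
    h=cv2.cvtColor(c['color'],cv2.COLOR_RGB2HSV).astype(int);H,S,V=h[...,0],h[...,1],h[...,2]
    for lab,m,z,mn in(('green',(H>45)&(H<80)&(S>130)&(V>50),.022,60),('black',(V<57),.08,28),('brass',(H>12)&(H<28)&(S>90)&(V>60),.05,30)):
        n,L,st,ce=cv2.connectedComponentsWithStats(m.astype(np.uint8))
        for i in range(1,n):
            w=px2w(c,ce[i],z)[0]
            if mn<=st[i,4]<2500 and .5<w[0]<.75 and -.5<w[1]<.12: print(nm,lab,ce[i].round(1),st[i,4],w.round(4)[:2])
E
```

```text
pred px [[239.2, 104.0], [291.6, 104.3], [234.5, -8.9], [298.9, -8.2], [266.6, 19.6]]
pred in f.png [[181.0, 125.0], [240.0, 125.0], [176.0, -11.0], [248.0, -10.0], [212.0, 24.0]]
screen [266.96021021  19.58108108] [ 246    4   43   33 1332]
column of greys x=266,rows 80..112 [80, 28, 26, 26, 26, 26, 27, 17, 46, 93, 104, 101, 101, 100, 98, 101, 99, 78, 102, 174, 183, 181, 180, 179, 180, 180, 180, 180]
clock: 59.85
tcp_pos: [0.4833, 0.0037, 0.219]
eef_rot: [[1.0, -0.003, 0.001], [-0.003, -1.0, 0.03], [0.001, -0.03, -1.0]]
wrist_force: [-0.5, -0.0, -0.3]
finger_gap: 0.0912
[0.4831 0.0049 0.2189]
wrist green [255.7 100.6] 587 [0.5703 0.0067]
wrist black [197.6   9.5] 486 [0.6711 0.0661]
wrist black [312.9  14.5] 587 [ 0.6639 -0.0544]
wrist black [213.8  26.6] 124 [0.65   0.0486]
wrist black [216.6  35.5] 42 [0.6398 0.0456]
wrist black [306.1  39.2] 74 [ 0.6356 -0.0467]
wrist black [414.6  56.1] 85 [ 0.6297 -0.1718]
wrist black [472.8  59.4] 40 [ 0.6406 -0.2598]
wrist black [458.9  65.6] 79 [ 0.6285 -0.2363]
wrist black [498.4  77.4] 69 [ 0.6259 -0.3074]
wrist black [256.5 100.7] 559 [0.5691 0.0046]
wrist brass [426.8  26. ] 353 [ 0.6792 -0.2083]
wrist brass [506.2  49.3] 125 [ 0.678  -0.3562]
wrist brass [425.6 134.5] 307 [ 0.5389 -0.2082]
wrist brass [504.8 142.1] 128 [ 0.54   -0.3598]
top black [396.4 110.7] 97 [ 0.729 -0.499]
top black [228.9 125.6] 85 [0.6785 0.0664]
top black [266.7 128.5] 83 [ 0.6683 -0.0601]
top black [388.7 128.8] 100 [ 0.6659 -0.4697]
top black [266.7 153.3] 120 [ 0.5833 -0.0592]
top black [279.5 168.7] 117 [ 0.5312 -0.1009]
top black [221.7 169.7] 178 [0.5287 0.0897]
top brass [310.6 129.1] 46 [ 0.674  -0.2112]
top brass [357.  128.5] 53 [ 0.6756 -0.3703]
top brass [311.8 168.7] 45 [ 0.5365 -0.2121]
top brass [359.3 168.4] 48 [ 0.5369 -0.3723]
```

All positions are steady, and the meter's screen is exactly where a well-seated meter should show it. One more same-image check of the canister gaps before the button.

Run:
```python
import pickle; from h import *
c=pickle.load(open('w7.pkl','rb')); g=cv2.cvtColor(c['color'],cv2.COLOR_RGB2GRAY)
for n,u in(('L',200),('R',308)): print(n,g[8:46,u].tolist())
def P(z,*uv): return px2w(c,np.array(uv)/2.5+[100,0],z)[:,0].round(4)
print('tip top rim z.05',P(.05,(249,40),(520,54)),'tip bottom z.022',P(.022,(249,55),(520,68)),'body rim',P(.05,(250,86),(515,101)))
t=cap('top'); g=cv2.cvtColor(t['color'],cv2.COLOR_RGB2GRAY)
for n,u in(('L',230),('R',267)):
    print(n,list(zip(range(100,140),g[100:140,u].tolist())))
for z,v in((.05,109),(.036,110),(.022,112),(.05,118),(.05,120)): print(z,v,px2w(t,[230,v],z)[0].round(4))
```

```text
L [188, 187, 185, 187, 184, 184, 186, 182, 97, 31, 16, 18, 15, 19, 148, 193, 193, 195, 194, 194, 194, 193, 194, 196, 193, 193, 124, 126, 122, 114, 117, 121, 122, 53, 34, 37, 38, 37]
R [206, 207, 213, 77, 168, 208, 205, 203, 204, 203, 205, 206, 210, 131, 65, 14, 12, 15, 10, 87, 125, 126, 123, 118, 194, 190, 192, 194, 192, 191, 191, 192, 154, 120, 123, 115, 115, 119]
tip top rim z.05 [0.7402 0.7331] tip bottom z.022 [0.7409 0.7338] body rim [0.7171 0.7096]
L [(100, 112), (101, 119), (102, 119), (103, 104), (104, 68), (105, 127), (106, 182), (107, 180), (108, 177), (109, 181), (110, 180), (111, 156), (112, 78), (113, 55), (114, 155), (115, 187), (116, 187), (117, 154), (118, 114), (119, 59), (120, 23), (121, 42), (122, 64), (123, 70), (124, 67), (125, 68), (126, 69), (127, 64), (128, 38), (129, 5), (130, 5), (131, 14), (132, 68), (133, 108), (134, 114), (135, 112), (136, 94), (137, 80), (138, 58), (139, 47)]
R [(100, 118), (101, 108), (102, 113), (103, 123), (104, 114), (105, 95), (106, 62), (107, 130), (108, 187), (109, 178), (110, 177), (111, 190), (112, 194), (113, 142), (114, 57), (115, 56), (116, 153), (117, 186), (118, 189), (119, 185), (120, 156), (121, 103), (122, 48), (123, 37), (124, 54), (125, 67), (126, 63), (127, 66), (128, 67), (129, 72), (130, 70), (131, 48), (132, 20), (133, 9), (134, 31), (135, 100), (136, 119), (137, 112), (138, 115), (139, 93)]
0.05 109 [0.7457 0.0638 0.05  ]
0.036 110 [0.7465 0.0643 0.036 ]
0.022 112 [0.7437 0.0648 0.022 ]
0.05 118 [0.7137 0.0638 0.05  ]
0.05 120 [0.7067 0.0638 0.05  ]
```

Gaps: left about 20 mm after the nudge, right about 24 mm, which is fine. Now the button.

```bash
python3 -m handwheel '[44,1,0,-0.03,0,0,0,43,1,0,0,0,0,0,0,0,-45,0,0,0,0,0,0,-45,0,0,0,0,0,0,-40,0,0,0,0,0,0,-35,0,0,0,0,0,0,0,0,0,0,0,0,0,0,0,0,0,0,0,0,0,0,0,0,0,0,0,0,0,0,0,0]' && python3 -m handwheel '[0,0,0,0,0,0,0,0,0,0,0,0,0,0,0,0,0,0,0,0,0,0,0,0,0,0,0,0]'
```

```text
clock: 61.0
tcp_pos: [0.571, 0.0067, 0.056]
eef_rot: [[1.0, -0.0, 0.004], [-0.0, -1.0, -0.0], [0.004, 0.0, -1.0]]
wrist_force: [-0.4, -0.6, -0.1]
finger_gap: 0.0137
clock: 61.4
tcp_pos: [0.5697, 0.0064, 0.0541]
eef_rot: [[1.0, -0.001, 0.001], [-0.001, -1.0, -0.0], [0.001, 0.0, -1.0]]
wrist_force: [-0.9, 0.4, 0.0]
finger_gap: 0.0008
```

```bash
python3 -m handwheel '[0,0,-20,0,0,0,0,0,0,-10,0,0,0,0,0,0,-4,0,0,0,0,0,0,0,0,0,0,0]' && python3 -m handwheel '[0,0,-3,0,0,0,0,0,0,0,0,0,0,0]' && python3 -m handwheel '[0,0,-2,0,0,0,0,0,0,0,0,0,0,0]'
```

```text
clock: 61.8
tcp_pos: [0.5692, 0.0065, 0.0196]
eef_rot: [[1.0, -0.0, -0.001], [-0.0, -1.0, -0.0], [-0.001, 0.0, -1.0]]
wrist_force: [-1.5, 0.2, 3.2]
finger_gap: 0.0001
clock: 62.0
tcp_pos: [0.5698, 0.0065, 0.0172]
eef_rot: [[1.0, -0.0, 0.001], [-0.0, -1.0, -0.0], [0.001, 0.0, -1.0]]
wrist_force: [-3.1, -0.5, 4.6]
finger_gap: 0.0006
clock: 62.2
tcp_pos: [0.57, 0.0065, 0.016]
eef_rot: [[1.0, -0.0, 0.001], [-0.0, -1.0, -0.0], [0.001, 0.0, -1.0]]
wrist_force: [-8.2, -0.9, 20.0]
finger_gap: 0.0006
```

```bash
python3 -m handwheel '[0,0,-0.4,0,0,0,0,0,0,0,0,0,0,0,0,0,0,0,0,0,0,0,0,0,0,0,0,0]' && python3 -m handwheel '[0,0,20,0,0,0,0,0,0,45,0,0,0,0,0,0,45,0,0,0,0,0,0,45,0,0,0,0,0,0,45,0,0,0,0,-40,0,0,0,0,0,0,-40,0,0,0,0,0,0,0,0,0,0,0,0,0,0,0,0,0,0,0,0]'
python3 - <<'E'
from h import *
c=cap('wrist','w12'); t=cap('top','t12')
for nm,c in(('wrist',c),('top',t)):
    h=cv2.cvtColor(c['color'],cv2.COLOR_RGB2HSV).astype(int);H,S,V=h[...,0],h[...,1],h[...,2]
    for lab,m,z,mn in(('green',(H>45)&(H<80)&(S>130)&(V>50),.022,60),('black',(V<57),.08,60),('brass',(H>12)&(H<28)&(S>90)&(V>60),.05,30),('screen',(H>35)&(H<80)&(S>20)&(S<90)&(V>80),.09,40)):
        n,L,st,ce=cv2.connectedComponentsWithStats(m.astype(np.uint8))
        for i in range(1,n):
            w=px2w(c,ce[i],z)[0]
            if mn<=st[i,4]<2500 and .45<w[0]<.76 and -.5<w[1]<.45: print(nm,lab,ce[i].round(1),st[i,4],w.round(4)[:2])
E
```

```text
clock: 62.6
tcp_pos: [0.57, 0.0065, 0.0159]
eef_rot: [[1.0, -0.0, 0.001], [-0.0, -1.0, -0.0], [0.001, 0.0, -1.0]]
wrist_force: [-9.5, -1.0, 27.6]
finger_gap: 0.0003
clock: 63.5
tcp_pos: [0.4897, 0.0065, 0.2151]
eef_rot: [[1.0, -0.0, 0.002], [-0.0, -1.0, -0.0], [0.002, 0.0, -1.0]]
wrist_force: [-0.0, -0.6, -0.1]
finger_gap: 0.0003
wrist green [253.2 105.8] 590 [0.5706 0.0068]
wrist black [195.5  12.3] 546 [0.6727 0.0663]
wrist black [312.1  17.6] 667 [ 0.6665 -0.0541]
wrist black [211.5  30.9] 119 [0.6505 0.0493]
wrist black [118.3  47.9] 339 [0.642 0.153]
wrist black [412.7  62.1] 61 [ 0.6296 -0.171 ]
wrist black [22.4 84.9] 258 [0.6203 0.2989]
wrist black [ 10. 118.] 951 [0.5806 0.327 ]
wrist black [253.8 105.6] 575 [0.5707 0.0062]
wrist brass [424.6  31.7] 356 [ 0.6788 -0.2079]
wrist brass [23.2 52.8] 52 [0.6718 0.3264]
wrist brass [504.5  54.4] 161 [ 0.679  -0.3613]
wrist brass [ 7.8 59.4] 48 [0.6692 0.3603]
wrist brass [423.1 139.7] 310 [ 0.5389 -0.2087]
wrist brass [502.7 146.5] 170 [ 0.5398 -0.3658]
wrist brass [  1.  198.3] 54 [0.4597 0.4087]
wrist screen [103.8  42.4] 77 [0.6486 0.1663]
wrist screen [129.   66.4] 48 [0.6178 0.1354]
wrist screen [20.9 86.3] 594 [0.6174 0.2923]
wrist screen [123.3 122.9] 46 [0.5582 0.1438]
top black [395.1 110.1] 79 [ 0.731  -0.4948]
top black [228.8 125.8] 85 [0.6777 0.0669]
top black [266.6 128.5] 85 [ 0.6682 -0.0598]
top black [388.7 128.7] 102 [ 0.6663 -0.4696]
top black [184.7 146.1] 922 [0.6086 0.2127]
top black [142. 149.] 926 [0.5991 0.354 ]
top black [265.8 154.4] 67 [ 0.5796 -0.0562]
top black [276.1 166. ] 187 [ 0.5402 -0.0899]
top black [218.7 167. ] 106 [0.5376 0.0998]
top brass [310.4 129.1] 47 [ 0.6739 -0.2108]
top brass [357.  128.5] 53 [ 0.6756 -0.3703]
top brass [312.4 168.6] 39 [ 0.5368 -0.2141]
top brass [359.2 168.2] 49 [ 0.5374 -0.372 ]
top brass [114.  193.4] 87 [0.4555 0.4486]
top screen [162.8 143.8] 119 [0.6144 0.2838]
```

Nothing has moved. Handing in.

```bash
python3 -c "
from plant import env
env.finish_job()
s=env.read_state();print(s['clock'],s['finger_gap'])"
```

```text
the job is handed in; nothing more can be done
the job is handed in; nothing more can be done
```

The flow-check bench is set up and handed in at about 64 s on the robot's clock; no verdict is reported. There were two tubes, one meter and two canisters on the bench.

- **Tubes:** Both are pushed home, in place0 and place2. Close pictures show each jaw closed over its tube.
- **Canisters:** Each stands in front of its own spigot, about 20 mm clear on the left and 24 mm on the right. The left figure is a measured 23 mm gap less a later 3 mm nudge that I did not re-measure. The top view read the gaps several millimetres larger than the wrist camera; I trusted the wrist's same-image measurement.
- **Meter:** It leans on the stand with its screen up and its lower end on the lip. The screen's image position matched a well-seated meter to within a pixel.
- **Start button:** I pressed it last. It bottomed at 16 mm above the bench with about 28 N on the wrist. Tubes, canisters and meter were still in place afterwards.

**What went wrong along the way:**
- The first tube grasp came up empty because I lifted before the fingers had closed.
- A few mistyped moves were refused whole. After one of them the next rows still ran, but the fingers touched nothing.
- The first try at placing the meter ran into joint limits. I set it down on free bench, regrasped it with the tool pitched, and then placed it.

I left the other objects and look-alikes alone.

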